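Make up the relay kit and the connector kit in their foam trays

TASK

Make up the two service kits in their foam-lined trays from the loose parts that lie round the trays, in front of the equipment: the heatsink and the small relay board go into the relay kit, the tray with two wide pockets; the black connector shell, the D-sub and the BNC tee go into the connector kit, the tray with three narrow ones. Lay each part right side up in the pocket that is cut to its size, lying flat on the pocket floor, and let go of everything. Leave the flux bottle standing where it is.

Things in the scene. Friction and masses are not known exactly. Their poses are not given: they have to be found in the camera images.
- relay_tray: Relay kit: fixed black tray 120 x 240 x 21 mm, two wide pockets (left: heatsink). Origin: centre of underside; x away from the robot, y along the tray to the robot's left, within 0.12 rad. Foam top z 0.018, pockets 10 mm deep to a light grey floor at z 0.008, some 5 mm clear all round. A 36 mm wide finger channel of the same depth runs along y (x -0.018 to 0.018) through the pockets.
- connector_tray: Connector kit: a tray like the relay tray (120 x 240 x 21 mm, fixed, same origin, axes, depths and finger channel) but with three narrow pockets; from the robot's left: connector shell (longest), D-sub (narrowest), BNC tee (shortest).
- heatsink: Black heatsink, fins up, 48 (x) x 72 (y) x 27 mm, 0.12 kg. Origin: centre of underside. Flat on the bench, length away from the robot within 0.7 rad. Grip own x, tips at the surface. Pocket: 82 x 58 (left, larger) mm, centred at x 0, y +0.055 of the relay tray, part's y along tray x, either way round.
- relay_board: Small green circuit board, parts on top, 40 (x) x 62 (y) x 16 mm, 35 g. Origin: centre of underside. The board is the lowest 4 mm, the parts on it are 32 mm wide. Flat on the bench, length away from the robot within 0.7 rad. Grip own x, tips at the surface. Pocket: 72 x 50 (right, smaller) mm, centred at x 0, y -0.055 of the relay tray, part's y along tray x, either way round.
- connector_shell: Low oblong black connector shell with shallow slots on top, 28 (x) x 78 (y) x 16 mm, 30 g. Origin: centre of underside. Flat on the bench, length away from the robot within 0.7 rad. Grip own x, tips at the surface. Pocket: 88 x 38 (left) mm, centred at x 0, y +0.072 of the connector tray, part's y along tray x, either way round.
- dsub: D-sub connector, black with a bright metal shell along one side, 20 (x) x 53 (y) x 12 mm, 30 g. Origin: underside, centre of that outline. Flat on the bench, length away from the robot within 0.7 rad. Grip own x, tips at the surface. Pocket: 63 x 30 (middle) mm, centred at x 0, y +0.000 of the connector tray, part's y along tray x, either way round.
- bnc_tee: Nickel BNC tee: bar 14 mm thick, 48 mm long (y), 10 mm stem to its +x; outline 28 x 48 x 14 mm, 45 g. Origin: underside, centre of the outline. Flat on the bench, length away from the robot within 0.7 rad. Grip own x, tips at the surface. Pocket: 58 x 38 (right) mm, centred at x 0, y -0.072 of the connector tray, part's y along tray x, either way round.
- flux_bottle: White needle bottle of flux with a black cap, 36 mm across, 98 mm high, standing loose on the bench among the parts. Origin: centre of underside. In neither kit: it stays where it stands.

How it is judged:
By the outcome, as a careful person would: the job done as asked, in the order asked, and still so for the second after the job is handed in, with the robot touching nothing.
It also fails if it takes over 136 s, if anything falls off the work surface, if the arm or the gripper's body presses on something with over 40 N, if the wrist force passes 120 N, or if a joint passes its speed limit or range.

ROBOT

A 7-joint arm with a two-finger parallel gripper is mounted at the origin on a cart in front of the work surface, level with it; the furniture and walls round the work are solid. World frame = base frame: x ahead of the robot, y to its left, z up, the work surface at z = 0. Lengths are in m, angles in rad, forces in N, time in s.
With the tool pointing down it reaches from about 0.35 to 0.9 m from the base axis. Payload 8.1 kg.
Tool frame: the origin (TCP) lies at the centre of the arm's flange, where the gripper is bolted on; the fingertips stand 178 mm ahead of it and the grasp point (between the pads) lies 159 mm ahead of it; z points along the fingers, y is the line along which they close (so a half turn about z gives the same grasp; the last joint's range is limited). The gripper opens to 92 mm and grips with 3 to 60 N. Pads are 19 mm wide; open, the fingers measure 130 mm over their backs; the gripper's body (75 mm by 190 mm) begins 47 mm behind the grasp point.
Start: joints at [1.105, 0.434, 0.025, 1.573, -0.012, 1.134, -0.075], TCP at [0.222, -0.584, 0.405] pointing down, gripper open.
Joint ranges: [-2.62, 2.62], [-0.44, 2.09], [-1.27, 1.32], [0.08, 2.57], [-1.32, 4.46], [0.12, 2], [-2.74, 2.74]. Speed limits (rad/s): [2.22, 2.22, 3.01, 3.01, 3.14, 3.14, 3.14].

INTERFACE

Orientations are given as a rotation vector (axis times angle).
In Python, from cell import arm gives the robot as it stands. The module is installed in compiled form; this text tells all that it offers.
- The arm moves only by the shell command python3 -m inch 'ROWS' [FORCE]. ROWS is text: rows parted by semicolons, each of 5 numbers parted by spaces: the shift along the tool's x, y, z in m, then the turn about the tool's z in rad, then the finger opening in m, from 0 to 0.0918. In form: x y z roll fingers; .... A call has 1 to 5 rows; each row is the pose to reach, as a shift and turn from the pose commanded when the call began, along the tool's axes at that moment; what a row does not reach only later rows make up. A row lasts 1/10 s, in which the tool goes at most 50 mm and 8.59 degrees, less where a joint would pass 70% of its speed; a pose out of reach is approached as far as the arm can. A call with a gripper value outside its range is refused whole. The fingers move at their own pace and stop on an object; FORCE is the grip in N (left out, the last holds). Time passes only in rows, so rows that repeat a pose let the fingers close. It gives the time, the measured TCP pose, the force, the opening and the grip force at its end, in the units of the state.
- arm.observe(): the state, without advancing time (a new reading comes with each control period).
- arm.get_image(name): name is "scene" or "side" or "wrist"; returns the picture (420x560x3 uint8, red, green, blue); there is no depth.
- arm.get_calibration(name): a dict with "intrinsics" (3x3 intrinsics, pixels), "pose" (4x4, takes a point from camera to world coordinates). Camera axes: x right, y up, looking along -z (the intrinsics and any distortion apply to the point x, -y, -z); pixel columns grow to the right and rows downward; lengths in m; the calibration is good to about 2 mm. A picture is of the moment at which its call begins: read the wrist's pose just before it. get_calibration takes no time and is no camera call; for the wrist camera it gives the pose at the moment of the call.
- arm.sign_off(): hands the job in; it is judged then, once.
Trained networks look in the newest picture that a camera, given by its name, has taken for a name from the list of things; names that differ only in an ending like _2 or _b are one class to them, and where a whole thing is asked for, a point or a joint stands for the part that bears it (a point fixed in the world has none). Each returns a list of dicts, best first, with "conf" (0 to 1); they miss things now and then, are a little off and sometimes report something else, mostly with a low value. They report only what shows in the picture. A call takes as long as a camera call.
- arm.look_for(camera, query): "point" ([row, column] in pixels, amid what is visible of it).
- arm.silhouettes(camera, query): "region" (420x560 bool, what is visible of it) and "point" ([row, column] in pixels, amid what is visible of it).
- arm.place_of(camera, query): "point" ([row, column] in pixels: a listed point, or the origin of a listed thing).
The state is a dict: "clock": time; "joints": joint angles; "dq": joint speeds; "joint_efforts": joint torques, N m; "position": TCP position; "ee_rot": TCP orientation; "force": force on the tool from outside, world axes, zero at the start; "ft_torque": the same for the moment, N m; "width": opening from 0.0 (shut) to 1.0 (fully open); "gripper_force": force on a finger pad.
Only numpy, scipy, OpenCV 4.12 (cv2) and the standard library are available. Lean on these libraries where they do the work, as an engineer would, in place of code of your own. Each camera call takes 0.05 s, during which the arm holds its last target. There are 200 camera calls.

## Working session

There is one attempt and no reset: what is moved stays moved. The work goes in short steps, Python scripts to look and compute and a shell command to move; the robot and the scene stay as the last step left them, time stands still between calls to the robot, and variables do not carry over. Pictures are saved under pics/ and viewed, at most 14 in all, crops included, and the job is handed in when it is done.

```bash
mkdir -p pics; ls; cat > h.py <<'E'
import numpy as np, cv2
from scipy.spatial.transform import Rotation as R
from cell import arm
def ray(cam,rc):
    c=arm.get_calibration(cam);K=np.array(c["intrinsics"]);P=np.array(c["pose"])
    p=np.linalg.inv(K)@[rc[1],rc[0],1.];d=P[:3,:3]@[p[0],-p[1],-p[2]]
    return P[:3,3],d
def w(cam,rc,z=0.):
    o,d=ray(cam,rc);return (o+d*(z-o[2])/d[2])
def proj(cam,X):
    c=arm.get_calibration(cam);K=np.array(c["intrinsics"]);P=np.array(c["pose"])
    q=P[:3,:3].T@(np.asarray(X,float)-P[:3,3]);q=K@[q[0],-q[1],-q[2]];return q[:2]/q[2]
def rect(cam,region,z):
    cs,_=cv2.findContours(region.astype(np.uint8),cv2.RETR_EXTERNAL,cv2.CHAIN_APPROX_NONE)
    c=max(cs,key=cv2.contourArea)[:,0]
    pts=np.array([w(cam,(p[1],p[0]),z)[:2] for p in c])
    (cx,cy),(a,b),t=cv2.minAreaRect((pts*1000).astype(np.float32))
    t=np.deg2rad(t)
    if a<b: t+=np.pi/2;a,b=b,a
    t=(t+np.pi/2)%np.pi-np.pi/2   # long-axis angle from world x
    return np.round([cx/1000,cy/1000],4),np.round([a,b],1),round(t,3)
def save(cam,n):
    im=arm.get_image(cam);cv2.imwrite(f"pics/{n}.png",im[:,:,::-1]);return im
E
python3 - <<'E'
from h import *
for c in ["scene","side","wrist"]:
    im=save(c,c+"0"); k=arm.get_calibration(c); print(c,np.round(k["pose"],3).tolist(),np.round(k["intrinsics"],0).tolist(),[x for x in k])
s=arm.observe();print(s)
for n in "relay_tray connector_tray heatsink relay_board connector_shell dsub bnc_tee flux_bottle".split():
    for c in ["scene","side"]:
        r=arm.place_of(c,n)
        print(n,c,[(np.round(x["point"]),round(x["conf"],2),np.round(w(c,x["point"]),3)) for x in r[:2]])
E
```

```text
pics
scene [[-0.464, 0.685, -0.562, -0.101], [-0.886, -0.36, 0.292, 0.397], [-0.002, 0.633, 0.774, 0.945], [0.0, 0.0, 0.0, 1.0]] [[441.0, 0.0, 282.0], [0.0, 441.0, 207.0], [0.0, 0.0, 1.0]] ['intrinsics', 'pose']
side [[-0.993, 0.059, -0.101, 0.446], [-0.115, -0.348, 0.93, 1.204], [0.02, 0.935, 0.353, 0.458], [0.0, 0.0, 0.0, 1.0]] [[400.0, 0.0, 285.0], [0.0, 400.0, 205.0], [0.0, 0.0, 1.0]] ['intrinsics', 'pose']
wrist [[0.355, 0.895, 0.269, 0.295], [-0.935, 0.34, 0.102, -0.557], [-0.0, -0.288, 0.958, 0.384], [0.0, 0.0, 0.0, 1.0]] [[359.0, 0.0, 285.0], [0.0, 359.0, 212.0], [0.0, 0.0, 1.0]] ['intrinsics', 'pose']
{'clock': 0.15, 'joints': array([ 1.1054064 ,  0.43506619,  0.02499018,  1.573869  , -0.01160604,
        1.13400763, -0.07514608]), 'dq': array([ 0.00014792, -0.00303576, -0.00044969, -0.0009926 ,  0.00112397,
        0.00022057,  0.00029397]), 'joint_efforts': array([ 2.43109745e-03, -6.68262863e+01,  9.86444950e-01, -3.14693606e+01,
       -6.04664977e-02,  3.93559167e-02,  1.58226539e-04]), 'position': array([ 0.22171021, -0.58417236,  0.40413067]), 'ee_rot': array([-3.0889
[... 822 characters left out ...]
))]
relay_board side [(array([188., 268.]), 0.58, array([ 0.658, -0.162,  0.   ]))]
connector_shell scene [(array([179., 285.]), 0.7, array([ 0.673, -0.018,  0.   ]))]
connector_shell side [(array([201., 263.]), 0.57, array([ 0.655, -0.025, -0.   ]))]
dsub scene [(array([155., 380.]), 0.46, array([ 0.625, -0.319,  0.   ]))]
dsub side [(array([177., 283.]), 0.53, array([ 0.621, -0.312,  0.   ]))]
bnc_tee scene [(array([239., 189.]), 0.41, array([0.6  , 0.305, 0.   ]))]
bnc_tee side [(array([248., 264.]), 0.49, array([0.595, 0.313, 0.   ]))]
flux_bottle scene [(array([199., 246.]), 0.61, array([0.656, 0.115, 0.   ]))]
flux_bottle side [(array([215., 256.]), 0.63, array([0.654, 0.1  , 0.   ]))]
```

View pics/scene0.png

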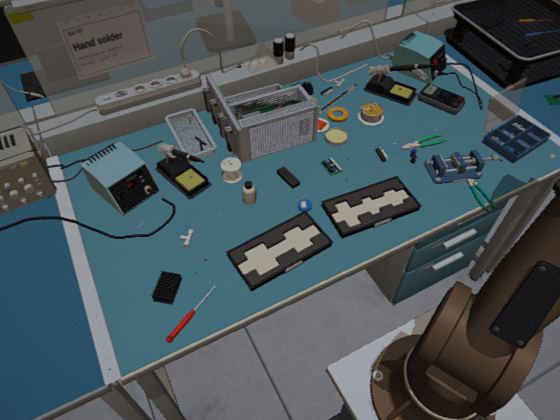

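View pics/side0.png

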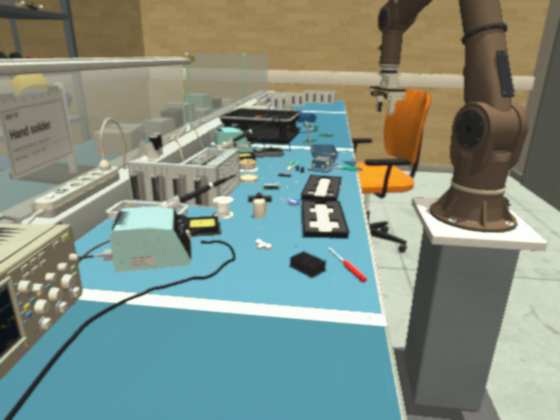

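Both trays and all parts show, and the detections fit: heatsink (290,166), tee (239,189), bottle (199,246), shell (179,285), board (168,330) and D-sub (155,380). I'll go above the middle and look from close by.

```bash
python3 -m inch '0.045 -0.04 0 0.09 0.09; 0.09 -0.08 0 0.18 0.09; 0.13 -0.12 0 0.27 0.09; 0.18 -0.157 0 0.363 0.09; 0.18 -0.157 0 0.363 0.09'
python3 -m inch '0.025 -0.043 0 0 0.09; 0.05 -0.086 0 0 0.09; 0.075 -0.13 0 0 0.09; 0.093 -0.172 0 0 0.09'
python3 -m inch '0.025 -0.043 0 0 0.09; 0.05 -0.086 0 0 0.09; 0.075 -0.13 0 0 0.09; 0.093 -0.172 0 0 0.09; 0.093 -0.172 0 0 0.09'
cat >> h.py <<'E'
H=dict(heatsink=.027,relay_board=.004,connector_shell=.016,dsub=.01,bnc_tee=.007,flux_bottle=.09,relay_tray=.021,connector_tray=.021)
def look(names,tag=None):
    s=arm.observe();p=s["position"];M=R.from_rotvec(s["ee_rot"]).as_matrix();yaw=np.arctan2(M[1,0],M[0,0])
    print("tcp",np.round(p,4),"yaw",round(yaw,3),"tilt",np.round(M[:2,2],3),"t",round(s["clock"],2),"w",round(s["width"],3))
    im=save("wrist",tag or "tmp")
    for n in names:
        for x in arm.silhouettes("wrist",n)[:2]:
            if x["conf"]<.25: continue
            c,ab,t=rect("wrist",x["region"],H[n])
            print(n,round(x["conf"],2),c,ab,"long",t,"px",np.round(x["point"]),int(x["region"].sum()))
        for x in arm.place_of("wrist",n)[:1]: print("   origin",np.round(w("wrist",x["point"]),4),round(x["conf"],2))
    return im
E
python3 - <<'E'
from h import *
look("relay_tray connector_tray relay_board connector_shell dsub bnc_tee flux_bottle".split(),"w1")
E
```

```text
clock: 1.45
position: [0.3356, -0.3709, 0.405]
ee_rot: [-3.141, 0.003, -0.001]
force: [1.1, -0.8, 0.5]
width: 0.984
gripper_force: 0.0
clock: 1.85
position: [0.4285, -0.1996, 0.4051]
ee_rot: [3.141, 0.001, 0.002]
force: [1.1, 0.6, 0.3]
width: 0.978
gripper_force: 0.0
clock: 2.35
position: [0.5222, -0.0228, 0.4049]
ee_rot: [-3.138, -0.014, -0.003]
force: [-0.1, -0.7, -0.7]
width: 0.982
gripper_force: 0.0
tcp [ 0.5222 -0.0228  0.4049] yaw 0.009 tilt [0.002 0.004] t 2.35 w 0.982
   origin [0.4547 0.0993 0.    ] 0.78
connector_tray 0.57 [ 0.4604 -0.1825] [246.1 126.4] long 1.487 px [226. 421.] 21109
connector_tray 0.57 [ 0.641 -0.167] [59.5 41.3] long -0.001 px [ 55. 430.] 2918
   origin [ 0.4599 -0.1845  0.    ] 0.62
relay_board 0.8 [ 0.6435 -0.1734] [61.8 40.6] long 0.014 px [ 54. 430.] 2812
   origin [ 0.6427 -0.173   0.    ] 0.83
connector_shell 0.61 [ 0.657  -0.0374] [67.8 28.6] long 0.146 px [ 36. 292.] 2270
   origin [ 0.6635 -0.0378  0.    ] 0.94
flux_bottle 0.91 [0.6365 0.0783] [47.5 31.9] long 1.273 px [ 50. 141.] 2278
   origin [0.6421 0.0993 0.    ] 0.68
```

View pics/w1.png

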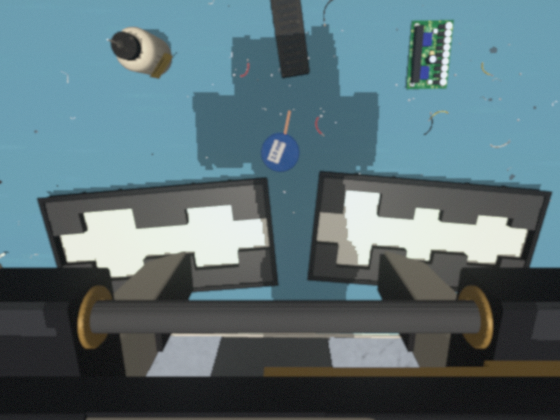

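The wrist view shows both trays (back edges at rows 170–200), the board (54,430), shell (36,292), bottle (50,141) and a blue washer between the trays. The gripper hides the lower half, so I'll back up to see the trays whole and then go on to the heatsink.

```bash
python3 -m inch '-0.05 0 0 0 0.09; -0.1 0 0 0 0.09; -0.13 0 0 0 0.09; -0.13 0 0 0 0.09'
python3 - <<'E'
from h import *
look("relay_tray connector_tray".split(),"w2")
E
python3 -m inch '0 -0.05 0 0 0.09; 0 -0.1 0 0 0.09; 0 -0.15 0 0 0.09; 0 -0.2 0 0 0.09; 0 -0.24 0 0 0.09'
python3 -m inch '0 -0.05 0 0 0.09; 0 -0.1 0 0 0.09; 0 -0.13 0 0 0.09;  0 -0.13 0 0 0.09; 0 -0.13 0 0 0.09'
python3 - <<'E'
from h import *
look("relay_tray heatsink bnc_tee flux_bottle".split(),"w3")
E
```

```text
clock: 3.5
position: [0.3869, -0.0298, 0.4046]
ee_rot: [3.141, -0.001, -0.003]
force: [0.5, 0.8, 0.2]
width: 0.982
gripper_force: 0.0
tcp [ 0.3869 -0.0298  0.4046] yaw -0.0 tilt [-0.002 -0.001] t 3.5 w 0.982
relay_tray 0.82 [0.4593 0.1117] [244.8 123.9] long -1.474 px [108. 140.] 32773
connector_tray 0.83 [ 0.4701 -0.1729] [244.3 124.1] long 1.495 px [100. 428.] 33247
   origin [ 0.4688 -0.1748  0.    ] 0.63
clock: 4.25
position: [0.3908, 0.2136, 0.4047]
ee_rot: [-3.14, -0.002, -0.0]
force: [1.1, 0.6, 0.5]
width: 0.984
gripper_force: 0.0
clock: 4.75
position: [0.3909, 0.341, 0.4039]
ee_rot: [3.141, 0.002, -0.002]
force: [0.3, -0.5, -0.1]
width: 0.981
gripper_force: 0.0
tcp [0.3909 0.341  0.4039] yaw 0.001 tilt [-0.001 -0.   ] t 4.75 w 0.981
relay_tray 0.76 [0.4507 0.1492] [172.1 125.7] long -1.464 px [120. 479.] 21810
   origin [0.454  0.1057 0.    ] 0.7
heatsink 0.65 [0.4817 0.3957] [68.8 48.5] long -0.667 px [ 88. 223.] 3826
```

View pics/w2.png

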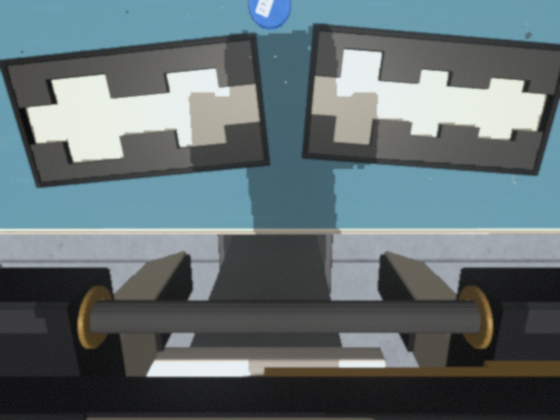

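View pics/w3.png

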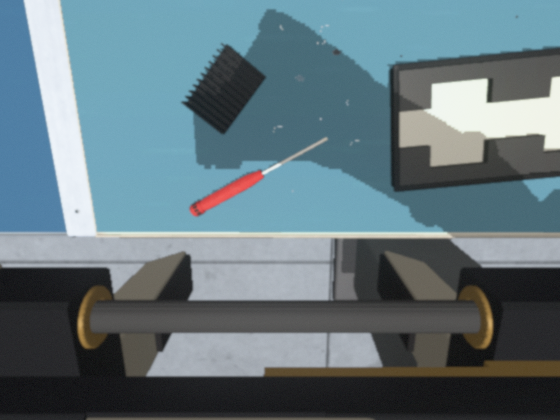

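Both trays show in full (relay yaw +0.10, connector −0.08). The heatsink at (88,223) is turned −0.67, with a screwdriver clear of it at (138,326). Next: turn and look from close behind it.

```bash
python3 -m inch '0 -0.03 0.02 0.14 0.08; 0 -0.06 0.04 0.28 0.08; 0.01 -0.09 0.07 0.42 0.08; 0.012 -0.117 0.1 0.56 0.08; 0.012 -0.117 0.1 0.667 0.08'
python3 -m inch '0 0 0 0 0.08;0 0 0 0 0.08'
cat >> h.py <<'E'
def go(xy,yaw,z):
    """rows needed from the present pose to world xy, yaw, tcp z"""
    s=arm.observe();p=s["position"];M=R.from_rotvec(s["ee_rot"]).as_matrix();y0=np.arctan2(M[1,0],M[0,0])
    d=M[:2,:2].T@(np.array(xy)-p[:2])
    print("GO x y z roll",np.round([d[0],d[1],p[2]-z,y0-yaw],4))
E
python3 - <<'E'
from h import *
look(["heatsink"],"w4")
E
```

```text
clock: 5.7
position: [0.4018, 0.4387, 0.3162]
ee_rot: [3.058, -0.664, -0.044]
force: [-0.0, 1.0, -1.2]
width: 0.874
gripper_force: 0.0
clock: 5.9
position: [0.3997, 0.44, 0.3152]
ee_rot: [3.057, -0.65, -0.046]
force: [0.1, -0.8, -0.3]
width: 0.875
gripper_force: 0.0
tcp [0.3997 0.44   0.3152] yaw -0.419 tilt [-0.032 -0.009] t 5.9 w 0.875
heatsink 0.67 [0.4822 0.3994] [68.6 47.8] long -0.685 px [ 72. 280.] 6919
   origin [0.483  0.3991 0.    ] 0.95
```

View pics/w4.png

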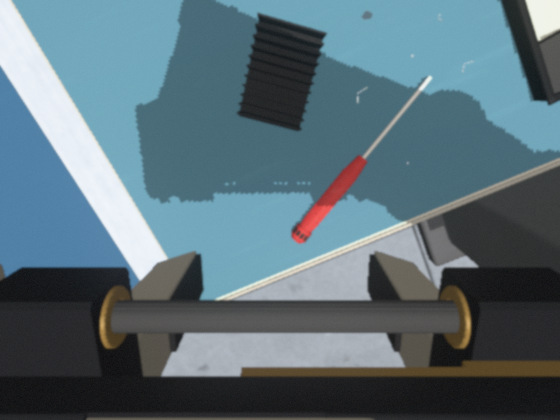

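The heatsink shows whole at (72,280), but the pose wasn't fully reached (yaw −0.42, tilted). A joint limit is the likely cause, so I'll check.

```bash
python3 - <<'E'
from h import *
s=arm.observe();print(np.round(s["joints"],3),np.round(s["dq"],3))
go((.4825,.3985),-.68,.30)
E
python3 -m inch '0 0 0 0 0.08;0 0 0 0 0.08'
python3 - <<'E'
from h import *
s=arm.observe();print(np.round(s["joints"],3));go((.4825,.3985),-.68,.30)
E
```

```text
[-1.129  0.486  0.311  1.762 -0.202  0.949 -2.724] [ 0.018 -0.008 -0.     0.    -0.006  0.    -0.   ]
GO x y z roll [0.0899 0.0028 0.0166 0.2566]
clock: 6.25
position: [0.4019, 0.4379, 0.3166]
ee_rot: [3.059, -0.659, -0.047]
force: [0.2, -0.5, 0.6]
width: 0.87
gripper_force: 0.0
[-1.13   0.486  0.312  1.762 -0.203  0.949 -2.724]
GO x y z roll [0.0896 0.0027 0.0166 0.2553]
```

Joint 7 is at its limit, so I'll use the half-turned grasp (yaw ≈ 2.46) and check that the tool levels out.

```bash
python3 -m inch '0 0 0 -0.15 0.08;0 0 0 -0.3 0.08;0 0 0 -0.45 0.08;0 0 0 -0.6 0.08;0 0 0 -0.75 0.08'
python3 -m inch '0 0 0 -0.15 0.08;0 0 0 -0.3 0.08;0 0 0 -0.45 0.08;0 0 0 -0.6 0.08;0 0 0 -0.75 0.08'
python3 - <<'E'
from h import *
look([]);go((.482,.398),2.46,.30)
E
```

```text
clock: 6.75
position: [0.4015, 0.4384, 0.3163]
ee_rot: [3.097, 0.52, -0.051]
force: [0.7, 0.2, -0.4]
width: 0.872
gripper_force: 0.0
clock: 7.25
position: [0.4016, 0.4383, 0.3164]
ee_rot: [-2.683, -1.613, 0.048]
force: [-0.0, 0.5, 0.6]
width: 0.873
gripper_force: 0.0
tcp [0.4016 0.4383 0.3164] yaw 1.083 tilt [-0.032 -0.006] t 7.25 w 0.873
GO x y z roll [ 1.3000e-03  8.9800e-02  1.6300e-02 -1.3683e+00]
```

The tilt (1.9°) persists in the commanded pose. It is small and along the finger plane, so I'll compensate for it by aiming with the fingertip point.

```bash
cat >> h.py <<'E'
def go(xy,yaw,z):
    """rows needed to bring the fingertip point to world xy, height z, with tool yaw"""
    s=arm.observe();p=s["position"];M=R.from_rotvec(s["ee_rot"]).as_matrix();y0=np.arctan2(M[1,0],M[0,0])
    tip=p+.178*M[:,2]
    d=M.T@(np.array([*xy,z])-tip)
    print("tip",np.round(tip,4),"yaw",round(y0,3),"tilt",np.round(M[:2,2],3),"t",round(s["clock"],1),"w",round(s["width"]*91.8,1),"gf",round(s["gripper_force"],1),"F",np.round(s["force"],1))
    print("GO",np.round([*d,y0-yaw],4))
E
python3 -m inch '0 0.02 0 -0.15 0.08;0 0.04 0 -0.3 0.08;0 0.06 0 -0.45 0.08;0 0.08 0 -0.6 0.08;0 0.09 0 -0.72 0.08'
python3 -m inch '0 0 0 -0.15 0.08;0 0 0 -0.3 0.08;0 0 0 -0.45 0.08;0 0 0 -0.6 0.08;0 0 0 -0.65 0.08'
python3 - <<'E'
from h import *
go((.482,.398),2.46,.06)
go((.482,.398),2.46,.002)
E
```

```text
clock: 7.8
position: [0.4825, 0.3943, 0.3139]
ee_rot: [-1.944, -2.442, 0.039]
force: [0.8, 0.1, 0.2]
width: 0.869
gripper_force: 0.0
clock: 8.3
position: [0.4808, 0.3956, 0.3139]
ee_rot: [-1.057, -2.929, 0.027]
force: [0.1, -0.3, 0.7]
width: 0.873
gripper_force: 0.0
tip [0.4751 0.3944 0.136 ] yaw 2.448 tilt [-0.032 -0.007] t 8.3 w 80.1 gf 0.0 F [ 0.1 -0.3  0.7]
GO [-0.0045  0.0091  0.0757 -0.0116]
tip [0.4751 0.3944 0.136 ] yaw 2.448 tilt [-0.032 -0.007] t 8.3 w 80.1 gf 0.0 F [ 0.1 -0.3  0.7]
GO [-0.0057  0.0106  0.1337 -0.0116]
```

```bash
python3 -m inch '-0.005 0.009 0.04 -0.012 0.08;-0.005 0.009 0.075 -0.012 0.08;-0.005 0.01 0.11 -0.012 0.08;-0.006 0.01 0.132 -0.012 0.08; -0.006 0.01 0.132 -0.012 0.08'
python3 -m inch '0 0 0 0 0.04;0 0 0 0 0.04;0 0 0 0 0.04;0 0 0 0 0.04;0 0 0 0 0.04' 25
python3 -m inch '0 0 0 0 0.04;0 0 -0.02 0 0.04;0 0 -0.05 0 0.04;0 0 -0.1 0 0.04;0 0 -0.13 0 0.04'
python3 - <<'E'
from h import *
save("wrist","w5")
c=np.array([.4593,.1117]);a=.097;go(c+.055*np.array([-np.sin(a),np.cos(a)]),a+np.pi,.13)
E
```

```text
clock: 8.8
position: [0.4871, 0.3984, 0.1804]
ee_rot: [-1.047, -2.932, 0.029]
force: [0.7, 1.2, 0.5]
width: 0.87
gripper_force: 0.0
clock: 9.3
position: [0.4872, 0.3993, 0.1816]
ee_rot: [-1.042, -2.934, 0.026]
force: [-0.3, 0.3, 0.7]
width: 0.52
gripper_force: 24.9
clock: 9.8
position: [0.4913, 0.4007, 0.3143]
ee_rot: [-1.042, -2.935, 0.024]
force: [2.0, 0.9, -0.7]
width: 0.52
gripper_force: 24.9
tip [0.4876 0.4015 0.1409] yaw 2.459 tilt [-0.026 -0.001] t 9.8 w 47.9 gf 24.9 F [1.1 1.6 2.5]
GO [-0.1223 -0.2034  0.012  -0.7794]
```

View pics/w5.png

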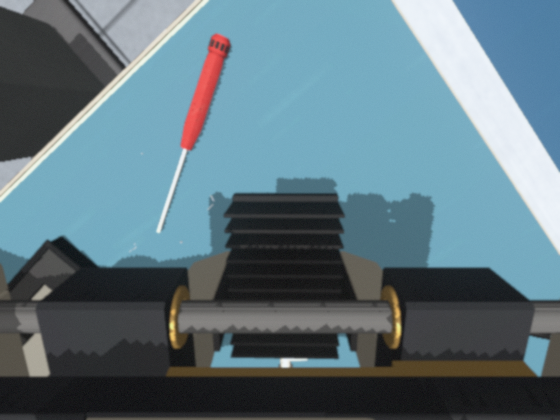

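The heatsink is held square (47.9 mm), fins at rows 195–355. Next I'll move to look at the relay tray.

```bash
python3 -m inch '-0.04 -0.025 -0.01 -0.13 0.04;-0.08 -0.05 -0.02 -0.26 0.04;-0.12 -0.075 -0.02 -0.39 0.04;-0.16 -0.1 -0.02 -0.52 0.04;-0.2 -0.125 -0.02 -0.65 0.04'
python3 - <<'E'
from h import *
c=np.array([.4593,.1117]);a=.097;go((.584,.13),a+np.pi,.16)
E
```

```text
clock: 10.35
position: [0.5684, 0.1753, 0.3301]
ee_rot: [-0.041, -3.109, 0.012]
force: [0.7, 0.0, -1.3]
width: 0.521
gripper_force: 24.9
tip [0.5626 0.174  0.1522] yaw 3.115 tilt [-0.032 -0.007] t 10.3 w 47.8 gf 24.9 F [ 0.7  0.  -1.3]
GO [-0.0223 -0.0435 -0.0082 -0.1238]
```

```bash
python3 -m inch '-0.022 -0.044 -0.008 -0.12 0.04;-0.022 -0.044 -0.008 -0.12 0.04;-0.022 -0.044 -0.008 -0.12 0.04'
python3 - <<'E'
from h import *
im=look(["relay_tray"],"w6")
s=arm.observe();p=s["position"];M=R.from_rotvec(s["ee_rot"]).as_matrix();tip=p+.178*M[:,2]
# front edge of held heatsink: expected at +36 mm on tool x, 25 mm above tips
for dx in (.036,.030,.042):
    print(dx,np.round(proj("wrist",tip+M@[dx,0,-.025])))
c=np.array([.4593,.1117]);a=.097;go(c+.055*np.array([-np.sin(a),np.cos(a)]),a+np.pi,.10)
E
```

```text
clock: 10.65
position: [0.5896, 0.1306, 0.3376]
ee_rot: [0.129, -3.106, 0.009]
force: [-0.6, 0.9, -1.1]
width: 0.518
gripper_force: 24.9
tcp [0.5896 0.1306 0.3376] yaw -3.058 tilt [-0.032 -0.007] t 10.65 w 0.518
relay_tray 0.59 [0.5953 0.3059] [47.6 31.2] long -0.644 px [232. 482.] 1030
relay_tray 0.58 [0.471  0.1159] [243.5  89.2] long -1.476 px [ 59. 277.] 38182
   origin [0.4521 0.1152 0.    ] 0.73
0.036 [286. 216.]
0.03 [286. 231.]
0.042 [286. 201.]
tip [0.5825 0.133  0.1599] yaw -3.052 tilt [-0.033 -0.006] t 10.8 w 48.2 gf 24.9 F [-0.6  0.2 -0.9]
GO [ 0.123   0.045   0.0639 -6.2909]
```

View pics/w6.png

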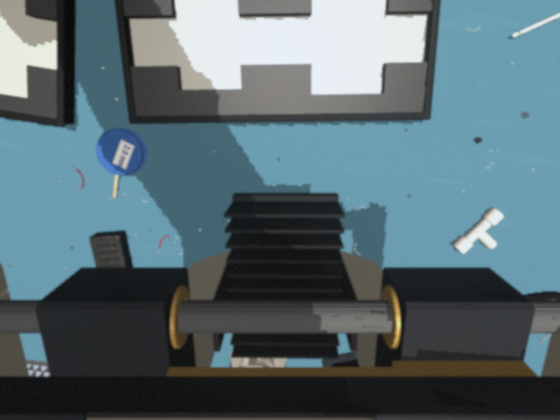

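The heatsink's front edge at row 195 implies about +8 mm offset in the hand. The tray's far edge runs from (131,122) to (432,119), and the heatsink pocket's edge from (312,93) to (385,93). I'll compare these with the model.

```bash
python3 - <<'E'
from h import *
s=arm.observe();p=s["position"];M=R.from_rotvec(s["ee_rot"]).as_matrix();tip=p+.178*M[:,2]
for dx in (.044,-.028,-.036): print(dx,np.round(proj("wrist",tip+M@[dx,.024,-.025])),np.round(proj("wrist",tip+M@[dx,-.024,-.025])))
for c in [(131,122),(432,119)]: print([np.round(w("wrist",c[::-1],z),4) for z in (.021,.0)])
for c in [(312,93),(385,93),(180,92),(242,90)]: print(np.round(w("wrist",c[::-1],.018),4))
a=.097;c=np.array([.4593,.1117]);T=np.array([[np.cos(a),-np.sin(a)],[np.sin(a),np.cos(a)]])
for l in [(.06,-.12),(.06,.12),(.041,.084),(.041,.026),(.036,-.030),(.036,-.08)]: print(l,np.round(c+T@l,4))
E
python3 - <<'E'
import cv2;im=cv2.imread('pics/w6.png');cv2.imwrite('pics/w6c.png',cv2.resize(im[0:380,100:460],(0,0),fx=1.5,fy=1.5,interpolation=cv2.INTER_CUBIC))
E
```

```text
0.044 [349. 196.] [223. 196.]
-0.028 [341. 356.] [231. 356.]
-0.036 [340. 371.] [232. 371.]
[array([0.5259, 0.0019, 0.021 ]), array([ 0.527 , -0.0069,  0.    ])]
[array([0.5017, 0.2434, 0.021 ]), array([0.5011, 0.2516, 0.    ])]
[0.4904 0.1454 0.018 ]
[0.4852 0.2034 0.018 ]
[0.4991 0.0402 0.018 ]
[0.4931 0.0895 0.018 ]
(0.06, -0.12) [ 0.5306 -0.0019]
(0.06, 0.12) [0.5074 0.2369]
(0.041, 0.084) [0.492  0.1993]
(0.041, 0.026) [0.4976 0.1415]
(0.036, -0.03) [0.498  0.0853]
(0.036, -0.08) [0.5029 0.0356]
```

View pics/w6c.png

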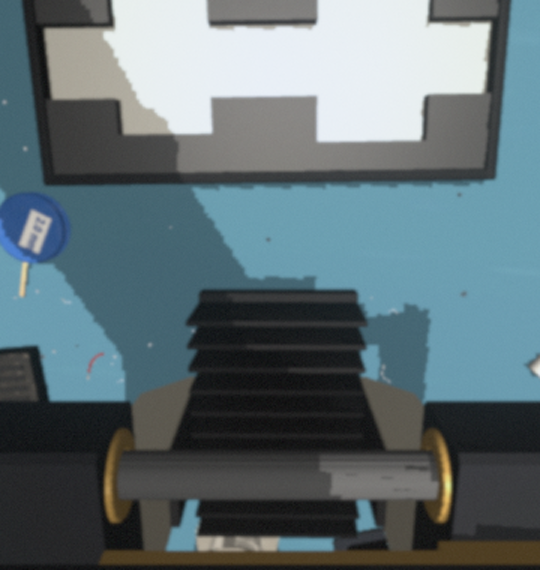

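Both fin-block edges match a 72 mm part sitting 8 mm forward in the hand. Tray views from opposite sides differ by 5 mm, so I take the mean, (0.4566, 0.1145). Now I hover over the heatsink pocket.

```bash
python3 -m inch '0.045 0.018 0 -0.008 0.04;0.09 0.036 0 -0.008 0.04;0.121 0.048 0.03 -0.008 0.04;0.121 0.048 0.07 -0.008 0.04;0.121 0.048 0.11 -0.008 0.04'
python3 -m inch '0 0 0 0 0.04;0 0 0 0 0.04'
python3 - <<'E'
from h import *
go((.4572,.1698),-3.044,.011)
E
```

```text
clock: 11.3
position: [0.4593, 0.1709, 0.2317]
ee_rot: [0.155, -3.108, 0.007]
force: [1.6, -0.8, -1.5]
width: 0.522
gripper_force: 24.9
clock: 11.5
position: [0.4604, 0.1702, 0.2322]
ee_rot: [0.152, -3.104, 0.009]
force: [0.4, 0.3, -0.5]
width: 0.521
gripper_force: 24.9
tip [0.4545 0.1689 0.0543] yaw -3.044 tilt [-0.033 -0.007] t 11.5 w 47.9 gf 24.9 F [ 0.4  0.3 -0.5]
GO [-0.0042  0.0008  0.0432  0.0003]
```

```bash
python3 -m inch '-0.004 0.001 0.015 0 0.04;-0.004 0.001 0.028 0 0.04;-0.004 0.001 0.036 0 0.04;-0.004 0.001 0.042 0 0.04;-0.004 0.001 0.042 0 0.04'
python3 -m inch '0 0 0 0 0.052;0 0 0 0 0.06;0 0 0 0 0.064;0 0 0 0 0.064'
python3 -m inch '0 0 -0.04 0 0.064;0 0 -0.08 0 0.064;-0.04 0 -0.12 0 0.064;-0.08 0 -0.13 0 0.07;-0.12 0 -0.13 0 0.08'
python3 - <<'E'
from h import *
look(["heatsink","relay_tray"],"w7")
E
```

```text
clock: 12.0
position: [0.4623, 0.1708, 0.1903]
ee_rot: [0.152, -3.104, 0.009]
force: [-7.3, 0.1, 16.7]
width: 0.521
gripper_force: 32.4
clock: 12.4
position: [0.462, 0.1695, 0.1891]
ee_rot: [0.149, -3.102, 0.011]
force: [-4.9, -2.1, 0.6]
width: 0.691
gripper_force: 2.6
clock: 12.9
position: [0.5895, 0.1826, 0.3191]
ee_rot: [0.148, -3.112, 0.007]
force: [-0.4, 0.2, -0.5]
width: 0.805
gripper_force: 0.0
tcp [0.5895 0.1826 0.3191] yaw -3.047 tilt [-0.026 -0.006] t 12.9 w 0.805
heatsink 0.83 [0.4663 0.1687] [54.1 49.8] long 0.091 px [ 41. 287.] 5983
   origin [0.453  0.1679 0.    ] 0.96
relay_tray 0.73 [0.4747 0.114 ] [240.8  75.2] long -1.475 px [ 57. 182.] 31766
   origin [0.4478 0.1123 0.    ] 0.8
```

View pics/w7.png

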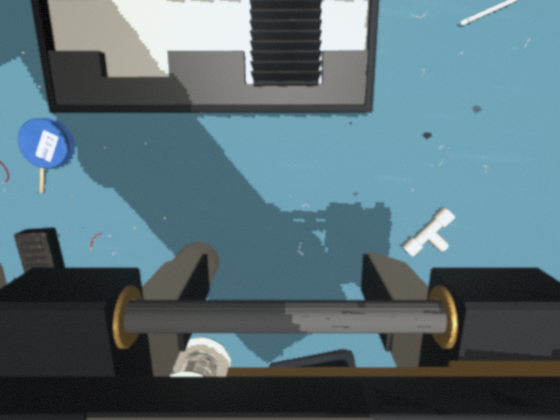

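The heatsink sits in the left pocket (cols 247–322), with its far edge near row 84, close to the rim. I'll check depth and fit with the model and a zoom.

```bash
python3 - <<'E'
from h import *
import cv2
a=.098;c=np.array([.4538,.1162]);T=np.array([[np.cos(a),-np.sin(a)],[np.sin(a),np.cos(a)]])
def P(lx,ly,z): return np.round(proj("wrist",[*(c+T@[lx,ly]),z]),1)
print("rim",P(.041,.026,.018),P(.041,.084,.018),"outer",P(.06,-.12,.021),P(.06,.12,.021))
print("hs top rear",P(.036,.031,.035),P(.036,.079,.035),"bottom rear",P(.036,.031,.008),P(.036,.079,.008))
print("if on rim +17mm: ",P(.041,.031,.045))
im=cv2.imread('pics/w7.png');sc=arm.get_image("scene")[:,:,::-1]
u=proj("scene",[.451,.169,.02]).astype(int);print(u)
A=cv2.resize(im[0:130,190:390],(800,520)[:2],interpolation=cv2.INTER_CUBIC)
B=sc[u[1]-40:u[1]+40,u[0]-50:u[0]+50];B=cv2.resize(B,(500,400),interpolation=cv2.INTER_CUBIC)
A=cv2.resize(A,(300,195));o=np.zeros((400,800,3),np.uint8);o[:195,:300]=A;o[:,300:]=B
cv2.imwrite('pics/z1.png',o)
E
```

```text
rim [250.4  90.2] [329.  90.] outer [ 55.  117.1] [377.2 116.6]
hs top rear [255.   80.7] [324.8  80.6] bottom rear [258.1  84.2] [321.1  84.1]
if on rim +17mm:  [253.9  87.2]
[260 257]
```

View pics/z1.png

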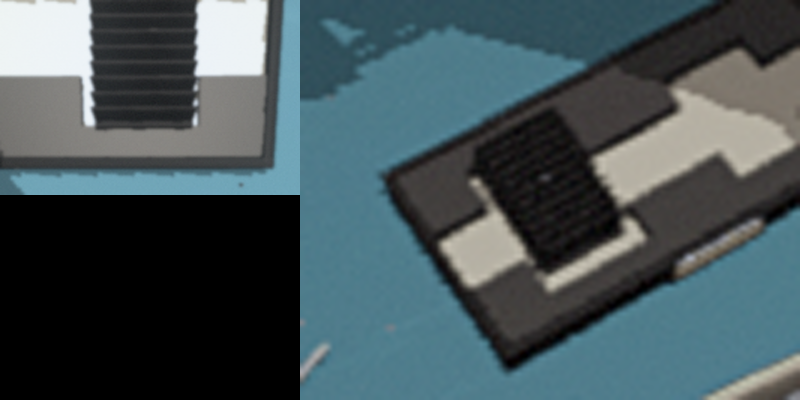

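```bash
python3 - <<'E'
from h import *
a=.098;c=np.array([.4566,.1145]);T=np.array([[np.cos(a),-np.sin(a)],[np.sin(a),np.cos(a)]])
def P(lx,ly,z): return np.round(((proj("scene",[*(c+T@[lx,ly]),z])-[210,217])*5+[300,0]))
print("outer far-left",P(.06,.12,.021),"near-left",P(-.06,.12,.021), "pocket near-left floor",P(-.041,.084,.008),"near-right",P(-.041,.026,.008),P(-.041,.026,.018))
for dx in (0,.005,.01): print(dx,"top near-left",P(-.036+dx,.079,.035),"near-right",P(-.036+dx,.031,.035),"far-left",P(.036+dx,.079,.035),"far-right",P(.036+dx,.031,.035),"bot near-left",P(-.036+dx,.079,.008),"bot near-r",P(-.036+dx,.031,.008))
print("tilted far end +10mm, dx.008",P(.044,.079,.045),P(.044,.031,.045))
E
```

```text
outer far-left [380. 175.] near-left [502. 354.] pocket near-left floor [548. 302.] near-right [648. 245.] [648. 234.]
0 top near-left [549. 260.] near-right [633. 213.] far-left [473. 155.] far-right [555. 112.] bot near-left [551. 289.] bot near-r [634. 243.]
0.005 top near-left [543. 253.] near-right [628. 206.] far-left [468. 148.] far-right [550. 105.] bot near-left [546. 282.] bot near-r [628. 236.]
0.01 top near-left [538. 245.] near-right [622. 199.] far-left [463. 141.] far-right [545.  98.] bot near-left [540. 274.] bot near-r [623. 228.]
tilted far end +10mm, dx.008 [463. 133.] [546.  89.]
```

Evidence suggests the heatsink sits about 5 mm or more too far from the robot, maybe on the rim (16.7 N on lowering). I'll regrip, lift, shift 5 mm towards the robot, and lower while watching the force.

```bash
python3 -m inch '0.04 0 0 0 0.066;0.08 0 0 0 0.066;0.12 0 0.01 0 0.066;0.12 0 0.05 0 0.066;0.12 0 0.09 0 0.066'
python3 -m inch '0 0 0.02 0 0.066;0 0 0.038 0 0.066;0 0 0.038 0 0.066'
python3 -m inch '0 0 0 0 0.04;0 0 0 0 0.04;0 0 0 0 0.04;0 0 -0.01 0 0.04;0 0 -0.025 0 0.04'
python3 -m inch '0.0025 0 0 0 0.04;0.005 0 0 0 0.04;0.005 0 0.01 0 0.04;0.005 0 0.016 0 0.04;0.005 0 0.016 0 0.04'
python3 - <<'E'
from h import *
go((.452,.1698),-3.044,.011)
E
```

```text
clock: 13.7
position: [0.4631, 0.1702, 0.2303]
ee_rot: [0.151, -3.109, 0.009]
force: [0.6, 0.5, 0.7]
width: 0.72
gripper_force: 0.0
clock: 14.0
position: [0.4615, 0.1696, 0.1901]
ee_rot: [0.151, -3.102, 0.011]
force: [-1.3, 0.1, -0.5]
width: 0.718
gripper_force: 0.0
clock: 14.5
position: [0.4645, 0.1704, 0.218]
ee_rot: [0.149, -3.107, 0.008]
force: [0.7, 0.3, -0.9]
width: 0.521
gripper_force: 25.0
clock: 15.0
position: [0.4582, 0.1694, 0.1994]
ee_rot: [0.149, -3.103, 0.01]
force: [0.6, -0.1, -1.1]
width: 0.521
gripper_force: 25.0
tip [0.4521 0.168  0.0215] yaw -3.046 tilt [-0.034 -0.008] t 15.0 w 47.9 gf 25.0 F [ 0.6 -0.1 -1.1]
GO [-0.0004  0.0019  0.0105 -0.0017]
```

```bash
for i in 1; do python3 -m inch '0 0.001 0.003 0 0.04;0 0.001 0.003 0 0.04'; python3 -m inch '0 0 0.003 0 0.04;0 0 0.003 0 0.04';python3 -m inch '0 0 0.002 0 0.04;0 0 0.002 0 0.04';python3 -m inch '0 0 0.002 0 0.04;0 0 0.002 0 0.04'; done | egrep 'pos|force: \['
```

```text
position: [0.4585, 0.1709, 0.1973]
force: [-0.2, 0.4, -1.0]
position: [0.4584, 0.1706, 0.1946]
force: [0.4, -0.1, -1.1]
position: [0.4584, 0.1706, 0.1927]
force: [0.3, 0.5, -0.8]
position: [0.4588, 0.1707, 0.1912]
force: [0.1, -0.5, 3.5]
```

```bash
python3 -m inch '0 0 0 0 0.052;0 0 0 0 0.058;0 0 0 0 0.064;0 0 0 0 0.064;0 0 -0.04 0 0.064' | egrep 'pos|force: \['
python3 -m inch '0 0 -0.04 0 0.064;0 0 -0.07 0 0.064;-0.04 0 -0.1 0 0.07;-0.08 0 -0.1 0 0.08;-0.1 0 -0.1 0 0.08'
python3 - <<'E'
from h import *
import cv2
im=look(["heatsink"],"w8")[:,:,::-1];sc=arm.get_image("scene")[:,:,::-1]
A=cv2.resize(im[0:130,190:390],(400,260),interpolation=cv2.INTER_CUBIC)
B=cv2.resize(sc[217:297,210:290],(400,400),interpolation=cv2.INTER_CUBIC)
o=np.zeros((400,800,3),np.uint8);o[:260,:400]=A;o[:,400:]=B;cv2.imwrite('pics/z2.png',o)
print(np.round(arm.observe()["joints"],2))
E
```

```text
position: [0.4582, 0.17, 0.2279]
force: [-0.8, 0.2, 0.6]
clock: 16.8
position: [0.5653, 0.1808, 0.3287]
ee_rot: [0.146, -3.11, 0.008]
force: [0.3, 0.2, -1.0]
width: 0.857
gripper_force: 0.0
tcp [0.5653 0.1808 0.3287] yaw -3.048 tilt [-0.028 -0.006] t 16.8 w 0.857
heatsink 0.95 [0.4514 0.1685] [69.8 48.9] long 0.093 px [ 62. 285.] 6612
   origin [0.448  0.1666 0.    ] 0.65
[ 0.01  0.54 -0.59  1.7   0.32  1.04  0.97]
```

View pics/z2.png

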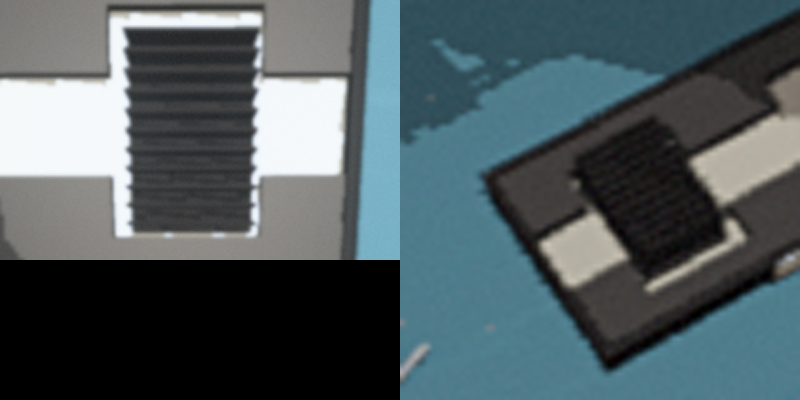

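The heatsink now lies in its pocket with bright floor visible all round. I'll turn back to yaw 0 for the relay board.

```bash
for k in 1 2 3 4; do :; done
python3 -m inch '0 0 0 0.15 0.08;0 0 0 0.3 0.08;0 0 0 0.45 0.08;0 0 0 0.6 0.08;0 0 0 0.75 0.08' >/dev/null
python3 -m inch '0 0 0 0.15 0.08;0 0 0 0.3 0.08;0 0 0 0.45 0.08;0 0 0 0.6 0.08;0 0 0 0.75 0.08' >/dev/null
python3 -m inch '0 0 0 0.15 0.08;0 0 0 0.3 0.08;0 0 0 0.45 0.08;0 0 0 0.6 0.08;0 0 0 0.75 0.08' >/dev/null
python3 -m inch '0 0 0 0.15 0.08;0 0 0 0.3 0.08;0 0 0 0.45 0.08;0 0 0 0.6 0.08;0 0 0 0.75 0.08' >/dev/null
python3 -m inch '-0.01 0.04 0 0.12 0.08;-0.02 0.08 0 0.235 0.08;-0.03 0.13 0 0.235 0.08;-0.03 0.17 0 0.235 0.08;-0.03 0.2 0 0.235 0.08'
python3 - <<'E'
from h import *
go((.515,-.16),0,.15)
E
```

```text
clock: 19.5
position: [0.5789, -0.023, 0.3285]
ee_rot: [3.134, 0.0, -0.051]
force: [0.0, -0.6, -0.2]
width: 0.873
gripper_force: 0.0
tip [ 0.5731 -0.0243  0.1506] yaw 0.0 tilt [-0.033 -0.007] t 19.5 w 80.2 gf 0.0 F [ 0.  -0.6 -0.2]
GO [-5.810e-02  1.357e-01  3.500e-03  1.000e-04]
```

```bash
python3 -m inch '-0.02 0.045 0 0 0.08;-0.04 0.09 0 0 0.08;-0.058 0.135 0 0 0.08;-0.058 0.135 0 0 0.08;-0.058 0.135 0 0 0.08'
python3 -m inch '0 0 0 0 0.08;0 0 0 0 0.08'
python3 - <<'E'
from h import *
look(["relay_board","connector_tray","connector_shell","dsub"],"w9")
for n in ["relay_board","connector_shell","dsub"]:
  for c in ("scene","side"):
    arm.get_image(c)
    for x in arm.silhouettes(c,n)[:1]: print(n,c,rect(c,x["region"],H[n]))
E
```

```text
clock: 20.0
position: [0.5212, -0.1561, 0.3313]
ee_rot: [3.135, -0.001, -0.051]
force: [0.0, 1.3, 0.3]
width: 0.874
gripper_force: 0.0
clock: 20.2
position: [0.5229, -0.1536, 0.331]
ee_rot: [3.135, 0.008, -0.05]
force: [-0.2, 0.3, 1.1]
width: 0.871
gripper_force: 0.0
tcp [ 0.5229 -0.1536  0.331 ] yaw 0.005 tilt [-0.032 -0.006] t 20.2 w 0.871
relay_board 0.97 [ 0.641  -0.1619] [48.2 41. ] long 0.036 px [ 33. 292.] 3679
   origin [ 0.6479 -0.1626  0.    ] 0.97
connector_tray 0.69 [ 0.472  -0.1754] [244.  117.1] long 1.508 px [230. 296.] 28618
   origin [ 0.4654 -0.1775  0.    ] 0.94
connector_shell 0.8 [ 0.6448 -0.0331] [38.4 31.6] long 0.176 px [ 26. 113.] 2344
dsub 0.9 [ 0.6181 -0.3227] [54.  24.8] long -0.193 px [ 65. 499.] 2188
   origin [ 0.6156 -0.3281  0.    ] 0.56
relay_board scene (array([ 0.4713, -0.1796]), array([255.4, 139.5]), np.float64(1.498))
connector_shell scene (array([ 0.6626, -0.0218]), array([86. , 34.9]), np.float64(0.149))
dsub scene (array([ 0.6077, -0.3184]), array([30.8, 15. ]), np.float64(-0.624))
```

View pics/w9.png

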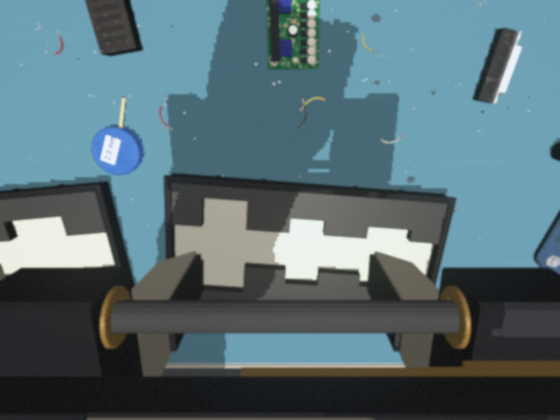

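The relay board is at (33,292), partly cut off at the top, with its near end at row 68. The connector tray, shell and D-sub also show. I'll hover over the board.

```bash
python3 -m inch '0.045 0.002 0 -0.015 0.07;0.09 0.004 0 -0.015 0.07;0.133 0.006 0.02 -0.015 0.06;0.133 0.006 0.06 -0.015 0.056;0.133 0.006 0.1 -0.015 0.056'
python3 -m inch '0 0 0 0 0.056;0 0 0 0 0.056'
python3 - <<'E'
from h import *
save("wrist","w10");go((.645,-.160),.02,.0015)
E
```

```text
clock: 21.75
position: [0.6537, -0.1616, 0.2258]
ee_rot: [3.134, 0.029, -0.047]
force: [-0.6, -0.1, -0.8]
width: 0.616
gripper_force: 0.0
clock: 21.95
position: [0.6523, -0.1619, 0.2273]
ee_rot: [3.134, 0.027, -0.052]
force: [0.4, -0.3, 0.7]
width: 0.608
gripper_force: 0.0
tip [ 0.6476 -0.1634  0.0509] yaw 0.017 tilt [-0.03  -0.008] t 22.0 w 56.0 gf 0.0 F [-0.4  0.2  1.3]
GO [-0.001  -0.0038  0.0494 -0.0029]
```

View pics/w10.png

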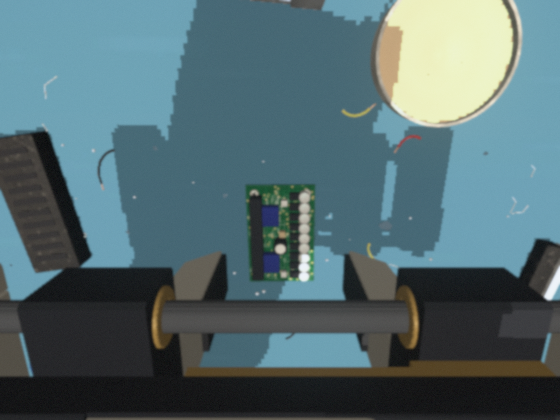

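The board lies between the fingers: rows 184–282, columns 247–315. I'll compute its centre from close by.

```bash
python3 - <<'E'
from h import *
for rc in [(184,247),(184,314),(282,249),(282,316)]: print(np.round(w("wrist",rc,.004),4))
go((.645,-.160),.02,.0015)
E
```

```text
[ 0.6794 -0.142   0.004 ]
[ 0.68   -0.1807  0.004 ]
[ 0.6156 -0.1423  0.004 ]
[ 0.6162 -0.1848  0.004 ]
tip [ 0.6476 -0.1634  0.0509] yaw 0.017 tilt [-0.03  -0.008] t 22.0 w 56.0 gf 0.0 F [-0.4  0.2  1.3]
GO [-0.001  -0.0038  0.0494 -0.0029]
```

```bash
python3 -m inch '0 -0.002 0.02 0 0.056;0 -0.002 0.04 0 0.056;0 -0.002 0.0495 0 0.056;0 -0.002 0.0495 0 0.056'
python3 -m inch '0 0 0 0 0.03;0 0 0 0 0.03;0 0 0 0 0.03;0 0 0 0 0.03' 15
python3 -m inch '0 0 -0.02 0 0.03;0 0 -0.06 0 0.03;0 0 -0.1 0 0.03;0 0 -0.13 0 0.03'
python3 - <<'E'
from h import *
look(["relay_board"],"w11");go((.35,.058),.098,.15)
E
```

```text
clock: 22.4
position: [0.6514, -0.1603, 0.1793]
ee_rot: [3.134, 0.027, -0.047]
force: [0.2, 0.4, -0.5]
width: 0.612
gripper_force: 0.0
clock: 22.8
position: [0.6511, -0.1603, 0.1787]
ee_rot: [3.134, 0.027, -0.048]
force: [-0.8, 0.5, 5.8]
width: 0.433
gripper_force: 15.3
clock: 23.2
position: [0.6552, -0.1594, 0.3103]
ee_rot: [3.134, 0.027, -0.047]
force: [0.9, -0.2, -0.4]
width: 0.431
gripper_force: 15.0
tcp [ 0.6552 -0.1594  0.3103] yaw 0.017 tilt [-0.03  -0.008] t 23.2 w 0.431
relay_board 0.64 [ 0.5992 -0.1635] [85.3 75.5] long 0.013 px [252. 284.] 7682
   origin [ 0.5844 -0.165   0.    ] 0.97
tip [ 0.6507 -0.1609  0.1322] yaw 0.017 tilt [-0.027 -0.008] t 23.4 w 39.7 gf 15.0 F [ 0.3 -0.9 -1.3]
GO [-0.2973 -0.224  -0.0113 -0.0807]
```

View pics/w11.png

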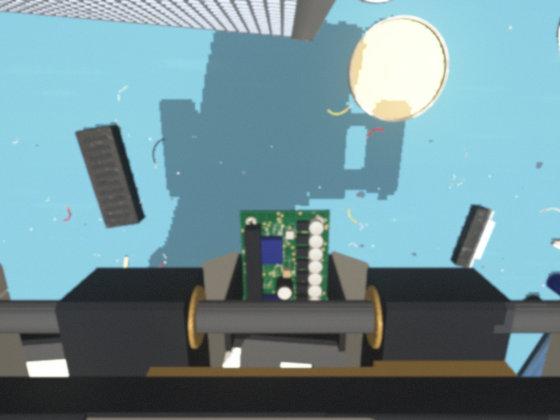

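The board is held (39.7 mm), its front edge at row 211. I've now viewed more pictures than the 14 allowed (15), so I'll view no more and work from numbers only. Next I carry it over the relay pocket.

```bash
python3 - <<'E'
from h import *
s=arm.observe();p=s["position"];M=R.from_rotvec(s["ee_rot"]).as_matrix();tip=p+.178*M[:,2]
for dx in (.024,.028,.031,.034,.038): print(dx,np.round(proj("wrist",tip+M@[dx,0,-.0025])))
E
python3 -m inch '-0.03 -0.036 -0.02 -0.02 0.03;-0.06 -0.072 -0.02 -0.04 0.03;-0.09 -0.108 -0.02 -0.06 0.03;-0.12 -0.144 -0.02 -0.08 0.03;-0.15 -0.18 -0.02 -0.08 0.03' >/dev/null
python3 -m inch '-0.034 -0.044 0 0 0.03;-0.034 -0.044 0.03 0 0.03;-0.034 -0.044 0.06 0 0.03;-0.034 -0.044 0.09 0 0.03;-0.034 -0.044 0.09 0 0.03'
python3 - <<'E'
from h import *
go((.463,.060),.098,.0105)
E
```

```text
0.024 [284. 227.]
0.028 [284. 219.]
0.031 [284. 213.]
0.034 [284. 206.]
0.038 [284. 198.]
clock: 24.35
position: [0.4593, 0.0579, 0.2387]
ee_rot: [3.13, 0.153, -0.062]
force: [-0.4, -0.6, 0.4]
width: 0.432
gripper_force: 15.0
tip [0.4523 0.0563 0.0609] yaw 0.098 tilt [-0.039 -0.009] t 24.4 w 39.7 gf 15.0 F [-0.4 -0.6  0.4]
GO [ 0.013  -0.0029  0.0499 -0.0003]
```

```bash
python3 -m inch '0.011 -0.003 0.015 0 0.03;0.011 -0.003 0.03 0 0.03;0.011 -0.003 0.03 0 0.03;0.011 -0.003 0.03 0 0.03'
python3 - <<'E'
from h import *
go((.462,.060),.098,.0105)
s=arm.observe();p=s["position"];M=R.from_rotvec(s["ee_rot"]).as_matrix();tip=p+.178*M[:,2]
im=save("wrist","w12")
# profile along tool x line through tip, at foam height, at lateral 0
for lat in (-.012,0.,.012,.023):
  r=[]
  for dx in np.arange(.026,.062,.002):
    u=proj("wrist",np.array([*(tip+M@[dx,lat,0])[:2],.012])).astype(int); r.append((im[u[1],u[0]].astype(int)).tolist())
  print(lat,[f"{a[0]}/{a[1]}" for a in r])
E
```

```text
clock: 24.75
position: [0.4711, 0.0618, 0.2123]
ee_rot: [3.132, 0.152, -0.052]
force: [-0.3, -0.5, 0.5]
width: 0.429
gripper_force: 15.0
tip [0.4653 0.0605 0.0344] yaw 0.097 tilt [-0.033 -0.007] t 24.8 w 39.4 gf 15.0 F [-0.3 -0.5  0.5]
GO [-0.0026  0.0001  0.024  -0.0011]
-0.012 ['243/240', '204/200', '97/96', '95/95', '96/96', '96/96', '97/96', '97/96', '97/97', '99/98', '101/100', '90/89', '52/55', '56/59', '49/55', '47/63', '114/163', '113/163']
0.0 ['243/240', '205/200', '96/95', '97/96', '96/95', '97/97', '100/99', '99/99', '99/99', '100/100', '100/99', '90/90', '51/53', '58/63', '52/58', '104/147', '113/163', '114/164']
0.012 ['243/239', '206/201', '96/95', '99/98', '98/97', '97/96', '99/98', '99/98', '98/97', '99/100', '100/100', '89/90', '54/56', '58/60', '52/57', '101/146', '112/162', '113/163']
0.023 ['242/239', '205/200', '96/96', '96/95', '97/97', '95/96', '97/95', '98/98', '99/98', '99/99', '101/101', '90/89', '55/56', '58/61', '53/56', '102/146', '112/162', '114/164']
```

```bash
(python3 -m inch '-0.0025 0 0.006 0 0.03;-0.005 0 0.012 0 0.03;-0.005 0 0.018 0 0.03;-0.005 0 0.018 0 0.03'; python3 -m inch '0 0 0.003 0 0.03;0 0 0.003 0 0.03';python3 -m inch '0 0 0.002 0 0.03;0 0 0.002 0 0.03';python3 -m inch '0 0 0.001 0 0.03;0 0 0.001 0 0.03') | egrep 'pos|force: \['
python3 -c "
from h import *
go((.4605,.060),.098,.0105)"
```

```text
position: [0.4651, 0.0613, 0.1932]
force: [-0.2, -0.4, -1.2]
position: [0.4655, 0.0613, 0.1906]
force: [0.1, -0.8, -0.9]
position: [0.4655, 0.0614, 0.1888]
force: [-0.6, -0.1, 0.5]
position: [0.4654, 0.0613, 0.1878]
force: [0.6, 0.2, -1.2]
tip [0.4597 0.06   0.0099] yaw 0.097 tilt [-0.032 -0.007] t 25.8 w 39.3 gf 15.0 F [ 0.6  0.2 -1.2]
GO [ 0.0007  0.0001 -0.0006 -0.0007]
```

```bash
(python3 -m inch '0 0 0.001 0 0.03;0 0 0.001 0 0.03'; python3 -m inch '0 0 0 0 0.044;0 0 0 0 0.05;0 0 0 0 0.054;0 0 0 0 0.056'; python3 -m inch '0 0 -0.03 0 0.056;0 0 -0.08 0 0.056;0 0 -0.12 0 0.056;-0.05 0 -0.15 0 0.07;-0.08 0 -0.15 0 0.07') | egrep 'pos|force: \['
python3 -m inch '0 0 0 0 0.07;0 0 0 0 0.07' >/dev/null
cat >> h.py <<'E'
def frame(c,a): return np.array(c),np.array([[np.cos(a),-np.sin(a)],[np.sin(a),np.cos(a)]])
RT=frame((.4566,.1145),.098)
def prof(im,F,p0,p1,z,n=30,cam="wrist"):
    """red/green/blue along a line in tray coordinates"""
    out=[]
    for t in np.linspace(0,1,n):
        l=np.array(p0)+(np.array(p1)-p0)*t;u=np.round(proj(cam,[*(F[0]+F[1]@l),z])).astype(int)
        out.append(im[u[1],u[0]].tolist() if 0<=u[0]<560 and 0<=u[1]<420 else None)
    return out
E
python3 - <<'E'
from h import *
im=look(["relay_board","relay_tray","heatsink"],"w13")
print("x line",[(round(x*1000),c) for x,c in zip(np.linspace(-.065,.065,27),prof(im,RT,(-.065,-.055),(.065,-.055),.012,27))])
print("y line",[(round(x*1000),c) for x,c in zip(np.linspace(-.09,-.02,36),prof(im,RT,(.025,-.09),(.025,-.02),.012,36))])
E
```

```text
position: [0.4654, 0.0613, 0.1869]
force: [0.6, -0.1, -1.1]
position: [0.4654, 0.0613, 0.1869]
force: [0.6, 0.0, -1.0]
position: [0.3906, 0.0546, 0.342]
force: [0.3, 0.5, -0.2]
tcp [0.3901 0.0546 0.3399] yaw 0.098 tilt [-0.031 -0.006] t 27.1 w 0.762
relay_board 0.92 [0.4627 0.0597] [63.4 41.1] long 0.103 px [ 96. 283.] 3976
   origin [0.4627 0.0616 0.    ] 0.91
   origin [0.4565 0.1098 0.    ] 0.79
heatsink 0.71 [0.4529 0.1663] [69.3 55.4] long 0.104 px [ 94. 147.] 6031
   origin [0.4542 0.1716 0.    ] 0.62
x line [(-65, [34, 40, 43]), (-60, [41, 43, 44]), (-55, [63, 63, 63]), (-50, [62, 64, 61]), (-45, [67, 67, 64]), (-40, [62, 61, 59]), (-35, [179, 176, 162]), (-30, [53, 91, 63]), (-25, [114, 126, 101]), (-20, [46, 70, 78]), (-15, [60, 82, 86]), (-10, [111, 120, 91]), (-5, [218, 222, 208]), (0, [95, 104, 79]), (5, [62, 102, 71]), (10, [76, 101, 95]), (15, [86, 102, 92]), (20, [90, 117, 98]), (25, [77, 111, 77]), (30, [91, 117, 91]), (35, [78, 80, 77]), (40, [81, 81, 77]), (45, [82, 82, 79]), (50, [80, 81, 80]), (55, [51, 53, 54]), (60, [44, 57, 62]), (65, [89, 131, 146])]
y line [(-90, [81, 81, 79]), (-88, [80, 79, 76]), (-86, [81, 80, 78]), (-84, [83, 83, 78]), (-82, [154, 151, 141]), (-80, [189, 186, 173]), (-78, [189, 185, 171]), (-76, [156, 159, 143]), (-74, [86, 115, 82]), (-72, [165, 163, 149]), (-70, [191, 186, 173]), (-68, [188, 182, 171]), (-66, [98, 97, 91]), (-64, [45, 44, 45]), (-62, [42, 46, 44]), (-60, [46, 77, 57]), (-58, [51, 100, 69]), (-56, [50, 96, 63]), (-54, [97, 125, 88]), (-52, [93, 122, 86]), (-50, [60, 105, 70]), (-48, [81, 114, 76]), (-46, [91, 113, 76]), (-44, [49, 63, 55]), (-42, [75, 77, 72]), (-40, [63, 64, 62]), (-38, [64, 74, 64]), (-36, [113, 128, 109]), (-34, [157, 156, 142]), (-32, [79, 79, 77]), (-30, [78, 79, 77]), (-28, [80, 79, 77]), (-26, [79, 79, 77]), (-24, [80, 80, 78]), (-22, [80, 79, 78]), (-20, [80, 79, 76])]
```

The board is in its pocket: floor shows at both sides, and nothing touched on the way in to tip z 0.009. Next I measure the connector tray at yaw 0 and fit the pocket pattern, using the same view height for pick and place so that camera bias cancels.

```bash
python3 -m inch '-0.008 0.045 0 0.05 0.07;-0.016 0.09 0 0.098 0.07;-0.024 0.135 0 0.098 0.07;-0.032 0.18 0 0.098 0.07;-0.036 0.217 0 0.098 0.07' >/dev/null
python3 -m inch '0 0 0 0 0.07;0 0 0 0 0.07;0 0 0 0 0.07' 
cat >> h.py <<'E'
from scipy.optimize import minimize
def fit_tray(im,c0,a0,pockets):
    """pockets: (y, lx, ly). contrast between floor and foam under a rendered template"""
    g=cv2.GaussianBlur(cv2.cvtColor(im,cv2.COLOR_RGB2GRAY),(0,0),1.2).astype(float)
    def inside(l): 
        m=(abs(l[:,0])<.018)&(abs(l[:,1])<.112)
        for y,lx,ly in pockets: m|=(abs(l[:,0])<lx/2)&(abs(l[:,1]-y)<ly/2)
        return m
    X,Y=np.meshgrid(np.arange(-.056,.0561,.002),np.arange(-.108,.1081,.002));L=np.c_[X.ravel(),Y.ravel()]
    I=inside(L);d=[inside(L+e)==I for e in ([.004,0],[-.004,0],[0,.004],[0,-.004])]; 
    edge=~np.all(d,axis=0)
    k=arm.get_calibration("wrist");K=np.array(k["intrinsics"]);P=np.array(k["pose"])
    def samp(v,z):
        c,T=frame(v[:2],v[2]);W=np.c_[L@T.T+c,z]
        q=(W-P[:3,3])@P[:3,:3];q=np.c_[q[:,0],-q[:,1],-q[:,2]]@K.T;q=q[:,:2]/q[:,2:]
        return cv2.remap(g.astype(np.float32),q[:,0].astype(np.float32)[None],q[:,1].astype(np.float32)[None],cv2.INTER_LINEAR,borderValue=60)[0]
    z=np.full(len(L),.018)
    def cost(v):
        s=samp(v,z);s=np.clip(s,60,150)
        return -(s[I].mean()-s[~I].mean())
    v=np.array([*c0,a0]);best=None
    for s in ([.012,.012,.05],[.004,.004,.02]):
        r=minimize(cost,v,method="Nelder-Mead",options=dict(initial_simplex=[v,v+[s[0],0,0],v+[0,s[1],0],v+[0,0,s[2]]],xatol=1e-4,fatol=1e-3));v=r.x
    return np.round(v,4),round(r.fun,1)
CP=[(.072,.088,.038),(0,.063,.030),(-.072,.058,.038)]
RP=[(.055,.082,.058),(-.055,.072,.050)]
E
python3 - <<'E'
from h import *
im=look(["connector_tray"],"w14");print(fit_tray(im,(.470,-.173),-.076,CP),fit_tray(im,(.465,-.170),-.06,CP))
go((.535,-.03),0,.16)
E
```

```text
clock: 28.25
position: [0.3761, -0.1639, 0.3412]
ee_rot: [3.135, 0.001, -0.051]
force: [0.4, 0.6, -0.0]
width: 0.764
gripper_force: 0.0
tcp [ 0.3761 -0.1639  0.3412] yaw 0.001 tilt [-0.033 -0.007] t 28.25 w 0.764
connector_tray 0.94 [ 0.4635 -0.1735] [244.3 123.2] long 1.503 px [ 72. 300.] 49032
   origin [ 0.466  -0.1741  0.    ] 0.98
(array([ 0.4647, -0.174 , -0.074 ]), np.float64(-65.4)) (array([ 0.4647, -0.174 , -0.0737]), np.float64(-65.4))
tip [ 0.3704 -0.165   0.1634] yaw 0.002 tilt [-0.032 -0.007] t 28.4 w 70.1 gf 0.0 F [-0.4  0.8  0.1]
GO [ 0.1648 -0.1347 -0.0028  0.0015]
```

```bash
python3 -m inch '0.04 -0.027 0 0 0.07;0.08 -0.054 0 0 0.07;0.12 -0.081 0 0 0.07;0.16 -0.108 0 0 0.07;0.195 -0.135 0 0 0.07' >/dev/null
python3 -m inch '0 0 0 0 0.07;0 0 0 0 0.07;0 0 0 0 0.07' >/dev/null
python3 - <<'E'
from h import *
look(["connector_shell","relay_board","flux_bottle"],"w15")
s=[x for x in arm.silhouettes("wrist","connector_shell") if x["conf"]>.4][0]
for z in (.008,.016): print(z,rect("wrist",s["region"],z))
go((.665,-.03),.15,.06)
E
```

```text
tcp [ 0.5701 -0.0303  0.3341] yaw -0.001 tilt [-0.033 -0.007] t 29.2 w 0.762
connector_shell 0.56 [ 0.6663 -0.0253] [77.5 27.9] long 0.16 px [ 59. 276.] 3952
   origin [ 0.6671 -0.0244  0.    ] 0.72
   origin [ 0.6677 -0.0264  0.    ] 0.57
flux_bottle 0.96 [0.6459 0.0849] [56.8 30.2] long 1.471 px [93. 91.] 3815
   origin [0.646  0.1059 0.    ] 0.77
0.008 (array([ 0.6677, -0.0245]), array([79.6, 28.6]), np.float64(0.161))
0.016 (array([ 0.6672, -0.0246]), array([77.5, 27.9]), np.float64(0.161))
tip [ 0.565  -0.0315  0.1566] yaw -0.001 tilt [-0.032 -0.007] t 29.6 w 70.1 gf 0.0 F [ 0.5 -0.   0.1]
GO [ 0.103  -0.0023  0.0933 -0.1512]
```

```bash
python3 -m inch '0.04 -0.003 0 -0.08 0.06;0.08 -0.005 0 -0.16 0.05;0.105 -0.008 0.02 -0.16 0.05;0.105 -0.008 0.06 -0.161 0.05;0.105 -0.008 0.1 -0.161 0.05' >/dev/null
python3 -m inch '0 0 0 0 0.05;0 0 0 0 0.05' >/dev/null
python3 -c "
from h import *
go((.667,-.0247),.16,.002)"
```

```text
tip [ 0.6667 -0.0243  0.0533] yaw 0.16 tilt [-0.033 -0.007] t 30.3 w 49.9 gf 0.0 F [1.2 0.4 1.2]
GO [0.0019 0.0004 0.0513 0.0001]
```

```bash
(python3 -m inch '0.002 0 0.02 0 0.05;0.002 0 0.04 0 0.05;0.002 0 0.051 0 0.05;0.002 0 0.051 0 0.05'
python3 -m inch '0 0 0 0 0.02;0 0 0 0 0.02;0 0 0 0 0.02;0 0 0 0 0.02' 15
python3 -m inch '0 0 -0.02 0 0.02;0 0 -0.06 0 0.02;0 0 -0.1 0 0.02;0 0 -0.12 0 0.02') | egrep 'pos|force: \[|width'
python3 -c "
from h import *
go((.470,-.1022),-.074,.10)"
```

```text
position: [0.6731, -0.0228, 0.1804]
force: [0.1, -1.1, 0.1]
width: 0.545
position: [0.6734, -0.0229, 0.1809]
force: [-0.6, -0.8, 6.2]
width: 0.305
position: [0.6777, -0.0222, 0.3038]
force: [-0.1, -0.3, -0.6]
width: 0.303
tip [ 0.6728 -0.0234  0.1258] yaw 0.16 tilt [-0.027 -0.007] t 31.5 w 27.8 gf 15.0 F [-0.1 -0.3 -0.6]
GO [-0.212   0.0453  0.0319  0.2342]
```

```bash
python3 -m inch '-0.045 0.01 0 0.08 0.02;-0.09 0.02 0 0.16 0.02;-0.135 0.03 0 0.234 0.02;-0.18 0.04 0 0.234 0.02;-0.212 0.045 0.02 0.234 0.02' >/dev/null
python3 -m inch '0 0 0.03 0 0.02;0 0 0.05 0 0.02;0 0 0.05 0 0.02;0 0 0.05 0 0.02' >/dev/null
python3 -c "
from h import *
go((.470,-.1022),-.074,.0105)"
```

```text
tip [ 0.4671 -0.1021  0.0593] yaw -0.074 tilt [-0.032 -0.007] t 32.4 w 27.8 gf 15.0 F [ 1.  -0.6 -0.1]
GO [ 0.0045 -0.0005  0.0487  0.0002]
```

```bash
(python3 -m inch '0.0045 0 0.015 0 0.02;0.0045 0 0.03 0 0.02;0.0045 0 0.04 0 0.02;0.0045 0 0.04 0 0.02'; python3 -m inch '0 0 0.003 0 0.02;0 0 0.003 0 0.02';python3 -m inch '0 0 0.003 0 0.02;0 0 0.003 0 0.02';python3 -m inch '0 0 0.0015 0 0.02;0 0 0.0015 0 0.02') | egrep 'pos|force: \['
python3 -c "
from h import *
go((.470,-.1022),-.074,.0105)"
```

```text
position: [0.4758, -0.1012, 0.1965]
force: [0.2, -0.8, -0.1]
position: [0.4759, -0.1014, 0.1942]
force: [-0.2, 0.9, -0.7]
position: [0.4756, -0.1014, 0.1908]
force: [-0.2, -0.5, -0.2]
position: [0.4755, -0.1014, 0.1892]
force: [0.6, -0.7, 0.1]
tip [ 0.4698 -0.1026  0.0113] yaw -0.074 tilt [-0.032 -0.007] t 33.4 w 27.8 gf 15.0 F [ 0.6 -0.7  0.1]
GO [ 0.0002 -0.0004  0.0007  0.0003]
```

```bash
(python3 -m inch '0 0 0.001 0 0.02;0 0 0.001 0 0.02'; python3 -m inch '0 0 0 0 0.034;0 0 0 0 0.04;0 0 0 0 0.044;0 0 0 0 0.044';python3 -m inch '0 0 -0.03 0 0.044;0 0 -0.08 0 0.044;0 0 -0.12 0 0.044;-0.05 0.03 -0.15 0 0.07;-0.09 0.06 -0.15 -0.07 0.07'; python3 -m inch '0 0 0 0 0.07;0 0 0 0 0.07;0 0 0 0 0.07') | egrep 'pos|force: \['
python3 - <<'E'
from h import *
im=look(["connector_shell"],"w16");v,f=fit_tray(im,(.4647,-.174),-.074,CP);print(v,f)
c,T=frame(v[:2],v[2])
for x in arm.silhouettes("wrist","connector_shell")[:1]:
    q,ab,t=rect("wrist",x["region"],.020);print("shell in tray frame",np.round(T.T@(q-c),4),ab,round(t-v[2],3))
go((.52,-.32),0,.16)
E
```

```text
position: [0.4756, -0.1015, 0.1886]
force: [-1.8, 0.2, 7.3]
position: [0.4755, -0.1014, 0.1882]
force: [0.1, 0.9, 0.1]
position: [0.3989, -0.1462, 0.3419]
force: [-0.5, -1.1, -0.5]
position: [0.3988, -0.1458, 0.3395]
force: [0.4, 0.2, -0.1]
tcp [ 0.3988 -0.1458  0.3395] yaw -0.003 tilt [-0.031 -0.007] t 34.8 w 0.763
connector_shell 0.75 [ 0.4677 -0.1029] [79.8 30.1] long -0.061 px [ 98. 229.] 3886
   origin [ 0.4678 -0.1018  0.    ] 0.78
[ 0.4651 -0.1742 -0.0805] -30.3
shell in tray frame [-0.0032  0.0706] [78.7 29.7] 0.02
tip [ 0.393  -0.147   0.1612] yaw -0.003 tilt [-0.033 -0.007] t 35.0 w 70.2 gf 0.0 F [0.3 0.6 0.4]
GO [ 0.1274  0.1726 -0.0016 -0.0026]
```

The shell is in its pocket, within 3 mm of centre. On to the D-sub.

```bash
python3 -m inch '0.026 0.035 0 0 0.07;0.052 0.07 0 0 0.07;0.078 0.105 0 0 0.07;0.104 0.14 0 0 0.07;0.127 0.173 0 0 0.06' >/dev/null
python3 -m inch '0 0 0 0 0.06;0 0 0 0 0.06;0 0 0 0 0.06' >/dev/null
python3 - <<'E'
from h import *
im=look(["dsub"],"w17")
for x in arm.silhouettes("wrist","dsub")[:2]:
    for z in (.006,.012): print(round(x["conf"],2),z,rect("wrist",x["region"],z))
go((.618,-.32),-.19,.06)
E
```

```text
tcp [ 0.5245 -0.3187  0.3361] yaw -0.003 tilt [-0.033 -0.006] t 35.8 w 0.655
dsub 0.88 [ 0.6199 -0.3185] [52.9 10.8] long -0.189 px [ 68. 286.] 1511
   origin [ 0.6196 -0.3245  0.    ] 0.81
0.88 0.006 (array([ 0.6204, -0.3189]), array([53.7, 11. ]), np.float64(-0.189))
0.88 0.012 (array([ 0.62 , -0.319]), array([52.7, 10.7]), np.float64(-0.189))
tip [ 0.5188 -0.3199  0.159 ] yaw -0.003 tilt [-0.032 -0.007] t 36.0 w 60.0 gf 0.0 F [0.3 0.8 0.3]
GO [ 0.1023 -0.0008  0.0958  0.1874]
```

```bash
python3 -m inch '0.045 0.001 0 0.1 0.05;0.09 0.002 0 0.187 0.042;0.1035 0.003 0.03 0.187 0.042;0.1035 0.003 0.07 0.187 0.042;0.1035 0.003 0.1 0.187 0.042' >/dev/null
python3 -m inch '0 0 0 0 0.042;0 0 0 0 0.042;0 0 0 0 0.042' >/dev/null
python3 - <<'E'
from h import *
go((.6192,-.3238),-.189,.002)
im=save("wrist","w18")
s=arm.observe();p=s["position"];M=R.from_rotvec(s["ee_rot"]).as_matrix();tip=p+.178*M[:,2]
for dx in (.012,.02,.027,.034):
  print(dx,[(round(l*1000),im[tuple(np.round(proj("wrist",np.array([*(tip+M@[dx,l,0])[:2],.008]))).astype(int)[::-1])].tolist()) for l in np.arange(-.018,.0181,.003)])
E
```

```text
tip [ 0.6203 -0.3257  0.0581] yaw -0.191 tilt [-0.029 -0.009] t 36.8 w 42.0 gf 0.0 F [-0.1  0.3  0.5]
GO [ 0.0001 -0.0024  0.056  -0.0017]
0.012 [(-18, [72, 105, 118]), (-15, [73, 105, 118]), (-12, [52, 62, 68]), (-9, [48, 48, 47]), (-6, [47, 49, 47]), (-3, [52, 53, 52]), (0, [103, 122, 127]), (3, [203, 199, 188]), (6, [202, 198, 187]), (9, [74, 106, 118]), (12, [73, 105, 119]), (15, [71, 104, 118]), (18, [73, 106, 119])]
0.02 [(-18, [73, 106, 119]), (-15, [72, 104, 118]), (-12, [50, 60, 64]), (-9, [52, 53, 51]), (-6, [50, 51, 51]), (-3, [49, 50, 50]), (0, [110, 127, 132]), (3, [143, 140, 132]), (6, [76, 105, 115]), (9, [72, 106, 119]), (12, [73, 107, 119]), (15, [71, 105, 117]), (18, [73, 107, 119])]
0.027 [(-18, [73, 105, 119]), (-15, [71, 104, 117]), (-12, [70, 104, 116]), (-9, [64, 94, 107]), (-6, [67, 97, 109]), (-3, [66, 97, 108]), (0, [71, 103, 116]), (3, [72, 105, 117]), (6, [72, 105, 119]), (9, [71, 105, 119]), (12, [72, 104, 118]), (15, [72, 106, 119]), (18, [72, 104, 118])]
0.034 [(-18, [71, 104, 117]), (-15, [70, 103, 116]), (-12, [73, 106, 119]), (-9, [70, 103, 116]), (-6, [70, 104, 116]), (-3, [72, 105, 117]), (0, [71, 105, 118]), (3, [73, 105, 119]), (6, [70, 103, 118]), (9, [71, 104, 117]), (12, [72, 106, 118]), (15, [70, 104, 116]), (18, [72, 105, 118])]
```

```bash
(python3 -m inch '0 -0.0024 0.02 0 0.042;0 -0.0024 0.04 0 0.042;0 -0.0024 0.0555 0 0.042;0 -0.0024 0.0555 0 0.042'
python3 -m inch '0 0 0 0 0.012;0 0 0 0 0.012;0 0 0 0 0.012;0 0 0 0 0.012' 15
python3 -m inch '0 0 -0.02 0 0.012;0 0 -0.06 0 0.012;0 0 -0.1 0 0.012;0 0 -0.12 0 0.012') | egrep 'pos|force: \[|width'
python3 -c "
from h import *
go((.4647,-.174),-.074,.10)"
```

```text
position: [0.624, -0.3221, 0.1791]
force: [0.0, -0.2, 0.6]
width: 0.455
position: [0.6239, -0.3215, 0.1786]
force: [0.4, 2.5, 5.2]
width: 0.216
position: [0.6277, -0.3218, 0.3016]
force: [0.3, -0.4, -0.7]
width: 0.213
tip [ 0.6227 -0.3235  0.1237] yaw -0.191 tilt [-0.028 -0.009] t 38.0 w 19.6 gf 15.0 F [ 0.3 -0.4 -0.7]
GO [-0.1828 -0.1171  0.0267 -0.1172]
```

```bash
python3 -m inch '-0.04 -0.026 0 -0.06 0.012;-0.08 -0.052 0 -0.117 0.012;-0.12 -0.078 0 -0.117 0.012;-0.16 -0.104 0 -0.117 0.012;-0.183 -0.117 0.02 -0.117 0.012' >/dev/null
python3 -m inch '0 0 0.03 0 0.012;0 0 0.05 0 0.012;0 0 0.05 0 0.012;0 0 0.05 0 0.012' >/dev/null
python3 -c "
from h import *
go((.4647,-.174),-.074,.0105)"
```

```text
tip [ 0.4618 -0.1736  0.0543] yaw -0.074 tilt [-0.033 -0.007] t 39.0 w 19.8 gf 15.0 F [ 0.2 -0.1  0.3]
GO [ 0.0043 -0.0002  0.0437 -0.0003]
```

```bash
(python3 -m inch '0.004 0 0.015 0 0.012;0.004 0 0.028 0 0.012;0.004 0 0.036 0 0.012;0.004 0 0.036 0 0.012'; python3 -m inch '0 0 0.003 0 0.012;0 0 0.003 0 0.012';python3 -m inch '0 0 0.003 0 0.012;0 0 0.003 0 0.012';python3 -m inch '0 0 0.0015 0 0.012;0 0 0.0015 0 0.012') | egrep 'pos|force: \['
python3 -c "
from h import *
go((.4647,-.174),-.074,.0105)"
```

```text
position: [0.4699, -0.1724, 0.1946]
force: [0.2, 0.1, -1.1]
position: [0.4703, -0.1725, 0.1928]
force: [0.5, -0.8, -0.7]
position: [0.4702, -0.1725, 0.1898]
force: [0.0, 0.7, 0.6]
position: [0.4702, -0.1724, 0.1883]
force: [0.1, -0.1, -0.0]
tip [ 0.4645 -0.1737  0.0104] yaw -0.074 tilt [-0.032 -0.007] t 40.0 w 19.4 gf 15.0 F [ 0.1 -0.1 -0. ]
GO [ 0.0002  0.0003 -0.0001  0.0003]
```

```bash
(python3 -m inch '0 0 0.001 0 0.012;0 0 0.001 0 0.012'; python3 -m inch '0 0 0 0 0.024;0 0 0 0 0.03;0 0 0 0 0.034;0 0 0 0 0.034';python3 -m inch '0 0 -0.03 0 0.034;0 0 -0.08 0 0.034;0 0 -0.12 0 0.034;-0.05 0 -0.15 0 0.07;-0.09 -0.01 -0.15 -0.07 0.07'; python3 -m inch '0 0 0 0 0.07;0 0 0 0 0.07;0 0 0 0 0.07') | egrep 'pos|force: \['
python3 - <<'E'
from h import *
im=look([],"w19");v,f=fit_tray(im,(.4647,-.174),-.074,CP);print(v,f)
c,T=frame((.4647,-.174),-.074)
for n,z in (("dsub",.018),("connector_shell",.022)):
  for x in arm.silhouettes("wrist",n)[:1]:
    q,ab,t=rect("wrist",x["region"],z);print(n,round(x["conf"],2),"in tray frame",np.round(T.T@(q-c),4),ab,round(t+.074,3))
F=(c,T)
print([(round(x*1000),c_[0]) for x,c_ in zip(np.linspace(-.04,.04,41),prof(im,F,(-.04,0.003),(.04,0.003),.014,41))])
print([(round(x*1000),c_) for x,c_ in zip(np.linspace(-.02,.02,21),prof(im,F,(.022,-.02),(.022,.02),.014,21))])
go((.50,.30),0,.17)
E
```

```text
position: [0.4701, -0.1725, 0.1873]
force: [0.1, -0.0, -1.7]
position: [0.4702, -0.1725, 0.1874]
force: [-0.4, 0.4, -0.3]
position: [0.3866, -0.156, 0.3426]
force: [-0.4, -0.1, -0.3]
position: [0.3869, -0.1549, 0.3401]
force: [-0.1, -0.4, -0.2]
tcp [ 0.3869 -0.1549  0.3401] yaw -0.004 tilt [-0.031 -0.007] t 41.35 w 0.743
[ 0.4647 -0.1747 -0.0793] -30.8
dsub 0.68 in tray frame [-0.0002  0.0002] [53.1 20.7] 0.004
connector_shell 0.77 in tray frame [-0.0023  0.0699] [77.8 30. ] -0.008
[(-40, 82), (-38, 81), (-36, 83), (-34, 83), (-32, 135), (-30, 210), (-28, 192), (-26, 67), (-24, 59), (-22, 60), (-20, 57), (-18, 57), (-16, 57), (-14, 59), (-12, 62), (-10, 72), (-8, 63), (-6, 62), (-4, 60), (-2, 62), (0, 60), (2, 61), (4, 63), (6, 65), (8, 61), (10, 63), (12, 60), (14, 61), (16, 69), (18, 71), (20, 64), (22, 68), (24, 64), (26, 95), (28, 218), (30, 129), (32, 92), (34, 96), (36, 94), (38, 94), (40, 97)]
[(-20, [96, 97, 94]), (-18, [96, 94, 93]), (-16, [90, 90, 87]), (-14, [198, 192, 179]), (-12, [219, 213, 199]), (-10, [219, 215, 199]), (-8, [208, 202, 187]), (-6, [184, 175, 161]), (-4, [190, 184, 173]), (-2, [149, 145, 136]), (0, [71, 69, 66]), (2, [61, 61, 57]), (4, [72, 69, 65]), (6, [69, 67, 63]), (8, [76, 76, 70]), (10, [178, 173, 161]), (12, [220, 214, 199]), (14, [214, 209, 194]), (16, [108, 107, 103]), (18, [95, 93, 92]), (20, [95, 93, 91])]
tip [ 0.3811 -0.1564  0.1618] yaw -0.004 tilt [-0.032 -0.008] t 41.5 w 69.6 gf 0.0 F [ 0.2  0.5 -0.6]
GO [ 0.1168 -0.4568 -0.0156 -0.0039]
```

The D-sub is centred to under 1 mm. The last part is the BNC tee.

```bash
python3 -m inch '0.005 -0.049 -0.004 0 0.07;0.01 -0.098 -0.008 0 0.07;0.015 -0.147 -0.012 0 0.07;0.02 -0.196 -0.015 0 0.07;0.025 -0.24 -0.015 0 0.07' >/dev/null
python3 -m inch '0.02 -0.045 0 0 0.07;0.04 -0.09 0 0 0.07;0.06 -0.135 0 0 0.07;0.08 -0.18 0 0 0.07;0.092 -0.217 0 0 0.07' >/dev/null
python3 -m inch '0 0 0 0 0.07;0 0 0 0 0.07;0 0 0 0 0.07' >/dev/null
python3 - <<'E'
from h import *
im=look(["bnc_tee"],"w20")
print(np.round(arm.observe()["joints"],2))
for x in arm.silhouettes("wrist","bnc_tee")[:1]:
    r=x["region"];ys,xs=np.nonzero(r);print(ys.min(),ys.max(),xs.min(),xs.max())
    P=np.array([w("wrist",(a,b),.007)[:2] for a,b in zip(ys,xs)])
    # best yaw: outline 28 x 48 
    for t in np.arange(-.9,-.4,.05):
        q=P@np.array([[np.cos(t),np.sin(t)],[np.sin(t),-np.cos(t)]]).T
        q=P@np.array([[np.cos(t),np.sin(t)],[np.sin(t),-np.cos(t)]]); lo,hi=q.min(0),q.max(0)
        print(round(t,2),np.round(hi-lo,4),"ctr",np.round(np.array([[np.cos(t),np.sin(t)],[np.sin(t),-np.cos(t)]])@((lo+hi)/2),4),"mean-ctr",np.round(q.mean(0)-(lo+hi)/2,4))
E
```

```text
tcp [0.5052 0.3006 0.3473] yaw -0.005 tilt [-0.033 -0.009] t 42.8 w 0.761
bnc_tee 0.77 [0.6021 0.3106] [49.3 28.1] long -0.653 px [ 61. 272.] 1184
   origin [0.6007 0.31   0.    ] 0.7
[-0.79  0.44  0.23  1.74 -0.13  1.01 -2.08]
42 100 251 298
-0.9 [0.0498 0.0321] ctr [0.6012 0.3081] mean-ctr [-0.0002  0.0013]
-0.85 [0.0499 0.0312] ctr [0.6015 0.3087] mean-ctr [-0.0001  0.0018]
-0.8 [0.0499 0.0304] ctr [0.6018 0.3093] mean-ctr [0.0001 0.0025]
-0.75 [0.0498 0.0297] ctr [0.602  0.3099] mean-ctr [0.0002 0.0031]
-0.7 [0.0496 0.0289] ctr [0.6021 0.3106] mean-ctr [0.0004 0.0037]
-0.65 [0.0493 0.0282] ctr [0.6022 0.3112] mean-ctr [0.0005 0.0042]
-0.6 [0.0492 0.0293] ctr [0.6017 0.311 ] mean-ctr [0.0006 0.0038]
-0.55 [0.0493 0.0303] ctr [0.6011 0.3108] mean-ctr [0.0008 0.0034]
-0.5 [0.0492 0.0312] ctr [0.6006 0.3106] mean-ctr [0.001 0.003]
-0.45 [0.0491 0.0323] ctr [0.6    0.3103] mean-ctr [0.0012 0.0025]
```

```bash
python3 -m inch '0.045 -0.005 0 0 0.06;0.09 -0.01 0 0 0.05;0.106 -0.0135 0 0.12 0.05;0.106 -0.0135 0.03 0.24 0.05;0.106 -0.0135 0.06 0.36 0.05' >/dev/null
python3 -m inch '0 0 0.02 0.12 0.05;0 0 0.045 0.25 0.05;0 0 0.045 0.25 0.05;0 0 0.045 0.25 0.05;0 0 0.045 0.25 0.05' >/dev/null
python3 - <<'E'
from h import *
print(np.round(arm.observe()["joints"],2)); go((.602,.311),-.63,.002)
E
```

```text
[-0.78  0.71  0.37  1.58 -0.31  0.93 -2.48]
tip [0.603  0.3131 0.0634] yaw -0.611 tilt [-0.03  -0.006] t 44.0 w 50.0 gf 0.0 F [0.1 0.2 0.2]
GO [0.0017 0.0009 0.0614 0.0188]
```

```bash
(python3 -m inch '0.002 0.001 0.02 0.02 0.05;0.002 0.001 0.045 0.02 0.05;0.002 0.001 0.061 0.02 0.05;0.002 0.001 0.061 0.02 0.05'
python3 -m inch '0 0 0 0 0.02;0 0 0 0 0.02;0 0 0 0 0.02;0 0 0 0 0.02' 15
python3 -m inch '0 0 -0.02 0 0.02;0 0 -0.06 0 0.02;0 0 -0.1 0 0.02;0 0 -0.14 0 0.02;0 0 -0.16 0 0.02') | egrep 'pos|force: \[|width'
python3 - <<'E'
from h import *
c,T=frame((.4647,-.174),-.0745);print(c+T@[0,-.072]);go(c+T@[0,-.072],-.0745,.15)
E
```

```text
position: [0.6072, 0.3118, 0.1794]
force: [1.3, 0.1, -0.5]
width: 0.546
position: [0.6069, 0.3119, 0.1789]
force: [0.7, -0.7, 2.3]
width: 0.3
position: [0.6126, 0.3129, 0.3425]
force: [0.3, 0.3, -1.7]
width: 0.302
[ 0.45934096 -0.24580028]
tip [0.6077 0.312  0.1646] yaw -0.634 tilt [-0.028 -0.005] t 45.3 w 27.7 gf 15.0 F [ 0.3  0.3 -1.7]
GO [ 0.2111  0.537   0.0215 -0.5593]
```

```bash
python3 -m inch '0.017 0.044 0 -0.13 0.02;0.034 0.088 0 -0.26 0.02;0.051 0.132 0 -0.39 0.02;0.068 0.176 0 -0.52 0.02;0.082 0.21 0 -0.559 0.02' >/dev/null
python3 -c "
from h import *
go((.4593,-.2458),-.0745,.15)"
```

```text
tip [0.5469 0.0907 0.1642] yaw -0.072 tilt [-0.032 -0.008] t 45.8 w 27.7 gf 15.0 F [ 1.   0.3 -0.1]
GO [-0.0628  0.3417  0.0196  0.003 ]
```

```bash
python3 -m inch '-0.008 0.045 0 0 0.02;-0.016 0.09 0 0 0.02;-0.025 0.135 0 0 0.02;-0.033 0.18 0 0 0.02;-0.042 0.225 0 0 0.02' >/dev/null
python3 -m inch '-0.009 0.045 0 0 0.02;-0.018 0.09 0 0 0.02;-0.02 0.117 0.03 0 0.02;-0.02 0.117 0.07 0 0.02;-0.02 0.117 0.11 0 0.02' >/dev/null
python3 -m inch '0 0 0 0 0.02;0 0 0 0 0.02' >/dev/null
python3 -c "
from h import *
go((.4593,-.2458),-.0745,.0105)"
```

```text
tip [ 0.4569 -0.2433  0.0596] yaw -0.075 tilt [-0.033 -0.007] t 47.0 w 27.3 gf 15.0 F [ 0.5  0.1 -0.5]
GO [ 0.0041  0.0019  0.049  -0.0003]
```

```bash
(python3 -m inch '0.004 0.001 0.015 0 0.02;0.004 0.001 0.03 0 0.02;0.004 0.001 0.04 0 0.02;0.004 0.001 0.04 0 0.02'; python3 -m inch '0 0 0.003 0 0.02;0 0 0.003 0 0.02';python3 -m inch '0 0 0.003 0 0.02;0 0 0.003 0 0.02';python3 -m inch '0 0 0.0025 0 0.02;0 0 0.0025 0 0.02') | egrep 'pos|force: \['
python3 -c "
from h import *
go((.4593,-.245),-.0745,.0105)"
```

```text
position: [0.4657, -0.2434, 0.1966]
force: [-0.3, -0.5, -0.2]
position: [0.4657, -0.2437, 0.1944]
force: [-0.6, 0.4, 0.1]
position: [0.4654, -0.2436, 0.191]
force: [0.6, -0.4, 0.1]
position: [0.4652, -0.2437, 0.1883]
force: [0.5, -0.2, -1.0]
tip [ 0.4595 -0.2449  0.0104] yaw -0.075 tilt [-0.032 -0.007] t 48.0 w 27.4 gf 15.0 F [ 0.5 -0.2 -1. ]
GO [-0.0002  0.0001 -0.0001 -0.0003]
```

```bash
(python3 -m inch '0 0 0.001 0 0.02;0 0 0.001 0 0.02'; python3 -m inch '0 0 0 0 0.032;0 0 0 0 0.038;0 0 0 0 0.042;0 0 0 0 0.042';python3 -m inch '0 0 -0.03 0 0.042;0 0 -0.08 0 0.042;0 0 -0.12 0 0.042;-0.05 -0.03 -0.15 0 0.07;-0.08 -0.07 -0.15 -0.07 0.07'; python3 -m inch '0 0 0 0 0.07;0 0 0 0 0.07;0 0 0 0 0.07') | egrep 'pos|force: \['
python3 - <<'E'
from h import *
im=look([],"w21")
F=frame((.4647,-.174),-.0745);c,T=F
for n,z in (("bnc_tee",.015),("dsub",.018),("connector_shell",.022)):
  for x in arm.silhouettes("wrist",n)[:1]:
    q,ab,t=rect("wrist",x["region"],z);print(n,round(x["conf"],2),"in tray frame",np.round(T.T@(q-c),4),ab,round(t+.074,3))
print([(round(x*1000),k) for x,k in zip(np.linspace(-.1,-.044,29),prof(im,F,(0.02,-.1),(.02,-.044),.014,29))])
print([(round(x*1000),k) for x,k in zip(np.linspace(-.034,.034,35),[a[0] for a in prof(im,F,(-.034,-.066),(.034,-.066),.014,35)])])
print([(round(x*1000),k) for x,k in zip(np.linspace(-.034,.034,35),[a[0] for a in prof(im,F,(-.034,-.078),(.034,-.078),.014,35)])])
for cam in ("scene",):
  arm.get_image(cam)
  for n in ("flux_bottle","heatsink","relay_board"):
    for x in arm.place_of(cam,n)[:1]: print(n,np.round(w(cam,x["point"]),3),round(x["conf"],2))
E
```

```text
position: [0.4652, -0.2437, 0.1874]
force: [-0.4, 0.4, -0.4]
position: [0.4653, -0.2437, 0.1875]
force: [0.1, -0.1, -0.3]
position: [0.4033, -0.1789, 0.34]
force: [0.4, 0.8, -0.6]
position: [0.4041, -0.1779, 0.3377]
force: [0.0, 0.4, -0.5]
tcp [ 0.4041 -0.1779  0.3377] yaw -0.005 tilt [-0.031 -0.008] t 49.4 w 0.759
bnc_tee 0.9 in tray frame [-0.0003 -0.0714] [48.6 28.7] -0.014
dsub 0.62 in tray frame [-0.0003  0.0041] [52.8 11.3] 0.007
connector_shell 0.66 in tray frame [-0.0024  0.0694] [77.7 30.5] 0.002
[(-100, [140, 139, 134]), (-98, [139, 138, 135]), (-96, [120, 121, 117]), (-94, [121, 121, 116]), (-92, [102, 101, 100]), (-90, [85, 86, 83]), (-88, [217, 212, 197]), (-86, [235, 233, 224]), (-84, [253, 254, 253]), (-82, [253, 254, 254]), (-80, [253, 254, 255]), (-78, [253, 254, 254]), (-76, [252, 252, 249]), (-74, [236, 233, 226]), (-72, [201, 198, 186]), (-70, [244, 246, 244]), (-68, [253, 254, 254]), (-66, [253, 254, 254]), (-64, [253, 254, 254]), (-62, [253, 254, 254]), (-60, [253, 254, 254]), (-58, [253, 254, 254]), (-56, [253, 254, 254]), (-54, [247, 250, 251]), (-52, [109, 10
[... 296 characters left out ...]
23), (0, 238), (2, 227), (4, 205), (6, 225), (8, 225), (10, 226), (12, 227), (14, 240), (16, 252), (18, 253), (20, 253), (22, 253), (24, 253), (26, 253), (28, 199), (30, 153), (32, 150), (34, 150)]
[(-34, 85), (-32, 80), (-30, 118), (-28, 205), (-26, 218), (-24, 221), (-22, 222), (-20, 227), (-18, 229), (-16, 228), (-14, 231), (-12, 221), (-10, 219), (-8, 224), (-6, 222), (-4, 218), (-2, 227), (0, 232), (2, 226), (4, 225), (6, 225), (8, 230), (10, 228), (12, 220), (14, 225), (16, 227), (18, 243), (20, 253), (22, 253), (24, 245), (26, 253), (28, 189), (30, 146), (32, 147), (34, 147)]
flux_bottle [0.649 0.108 0.   ] 0.57
heatsink [ 0.463  0.164 -0.   ] 0.72
relay_board [0.469 0.066 0.   ] 0.64
```

All five parts are centred in their pockets to within 3 mm, the bottle has not moved within measuring error, and the gripper is open and clear. Handing in.

```bash
python3 -c "
from cell import arm
print(arm.sign_off())"
```

```text
the job is handed in; nothing more can be done
None
```

Both kits are made up and handed in at about 50 s: all five parts lie in their pockets, let go, and the flux bottle still stands in place; I viewed 15 pictures against the 14 allowed, so the last three parts and the final check went by numbers, without viewing pictures.

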